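# Load the four-place stirrer for a run

## Task

The stirrer on the bench has come back from storage with its transit bar still hung across the front of the keeper plate. Unhook the bar (slide it along to the wide ends of its keyholes, take it off its studs) and put it in the long white tray; then slide every collared vial upright into a slot of the keeper plate of its own, collar under the plate and fully home; and only then push the switch lever all the way over to start it. The vial without a collar is not for the stirrer; leave the other things on the bench as they are.

Things in the scene. Friction and masses are not known exactly. Their poses are not given: they have to be found in the camera images.
- stirrer: The stirrer, fixed: white housing 260 (x) x 370 (y) x 75 mm high, steel deck on top. Origin under its centre at bench height; x points away from its front, which faces the robot, y to the left, z up. Two posts (20 x 20 mm, 80 mm above the deck) stand on it at x = -30 to -10, y = +-140 mm; they carry the bar's studs.
- keeper (a point): Middle of the front edge, underside, of the keeper plate: a level aluminium plate 5 mm thick, 25 to 30 mm above the deck, 240 mm wide (y), 88 mm deep (x). Axes as the stirrer's. Four slots open to the front, their middles at y = -84, -28, 28, 84 mm, 32 mm wide (40 mm over the first 10 mm) and 55 mm deep. This point is at stirrer x = -10, y = 0, z = 100 mm.
- studL (a point): Root of the L stud, on the post's front face (stirrer x = -30, y = 140, z = 137 mm). Axes as the stirrer's. The stud points level to -x: shank 7 mm thick, 10 mm long, then a head 15 mm across, 4 mm thick.
- studR (a point): Root of the R stud, on the post's front face (stirrer x = -30, y = -140, z = 137 mm). Axes as the stirrer's. The stud points level to -x: shank 7 mm thick, 10 mm long, then a head 15 mm across, 4 mm thick.
- slot1 (a point): Point on the deck where the foot centre of a vial stands when fully home in slot 1 (at stirrer x = 32, y = -84, z = 75 mm). Axes as the stirrer's; a vial enters along +x.
- slot2 (a point): Point on the deck where the foot centre of a vial stands when fully home in slot 2 (at stirrer x = 32, y = -28, z = 75 mm). Axes as the stirrer's; a vial enters along +x.
- slot3 (a point): Point on the deck where the foot centre of a vial stands when fully home in slot 3 (at stirrer x = 32, y = 28, z = 75 mm). Axes as the stirrer's; a vial enters along +x.
- slot4 (a point): Point on the deck where the foot centre of a vial stands when fully home in slot 4 (at stirrer x = 32, y = 84, z = 75 mm). Axes as the stirrer's; a vial enters along +x.
- bar: The transit bar: dark steel plate 5 mm thick (x), 351 mm long (y), on edge, from 24 mm below to 18 mm above its origin (z); about 0.13 to 0.21 kg. Origin in mid-plate, mid-length, on the keyhole line. It hangs with its axes along the stirrer's, origin at about stirrer x = -35, y = -10.5, z = 135.5 mm.
- bar_grip (a point): Middle of the bar's grip, 42 mm above the bar's origin: a black block 12 mm thick (bar x), 40 mm wide (bar y), from 18 to 60 mm above the origin.
- keyholeL (a point): Middle of the wide end of the bar's left keyhole: 24 mm square. Its narrow end, 10 mm high, where the stud now lies, is centred 22 mm from here to bar +y. The bar comes free when moved 22 mm to stirrer +y, raised 1.5 mm so that the studs are centred in the wide ends, then drawn straight to stirrer -x by over 17 mm.
- keyholeR (a point): The same for the right keyhole, 280 mm from the left one.
- tray: Open white plastic tray, fixed, for the bar: 410 (its x) x 85 (its y) x 30 mm high, walls and floor 5 mm. Origin under its centre. The bar goes in along the tray's x, either way round; it may stand on edge, lean or lie in it.
- vial1: A collared vial (three or four of the four are present; None if absent): 95 mm tall, amber barrel 26 mm across from 20 mm up to the top, white collar 46 mm across and 6 mm thick from 14 to 20 mm above its underside, white foot 36 mm across below it; 0.055 to 0.09 kg, bottom-heavy. Origin at the centre of its underside, z up along it. Starts upright on the bench.
- vial2: A collared vial (three or four of the four are present; None if absent): 95 mm tall, amber barrel 26 mm across from 20 mm up to the top, white collar 46 mm across and 6 mm thick from 14 to 20 mm above its underside, white foot 36 mm across below it; 0.055 to 0.09 kg, bottom-heavy. Origin at the centre of its underside, z up along it. Starts upright on the bench.
- vial3: A collared vial (three or four of the four are present; None if absent): 95 mm tall, amber barrel 26 mm across from 20 mm up to the top, white collar 46 mm across and 6 mm thick from 14 to 20 mm above its underside, white foot 36 mm across below it; 0.055 to 0.09 kg, bottom-heavy. Origin at the centre of its underside, z up along it. Starts upright on the bench.
- vial4: A collared vial (three or four of the four are present; None if absent): 95 mm tall, amber barrel 26 mm across from 20 mm up to the top, white collar 46 mm across and 6 mm thick from 14 to 20 mm above its underside, white foot 36 mm across below it; 0.055 to 0.09 kg, bottom-heavy. Origin at the centre of its underside, z up along it. Starts upright on the bench.
- plain_vial: A like vial with no collar, 95 mm tall, 26 mm barrel, foot 36 mm across and 14 mm high, loose on the bench among the others. Not for the stirrer. Origin at the centre of its underside.
- switch (a joint): Black toggle lever on the deck near the right rear of the stirrer (point switch_tip). 0: leaning to stirrer -x, off (starts at 0 to 0.2 rad); 1.0 rad: fully over to stirrer +x, on. It stays where it is left and moves lightly.
- switch_tip (a point): The tip of the switch lever. The lever is 50 mm long and swings in the stirrer's x-z plane about a level axis at stirrer x = 90, y = -150 mm near the top of its block.
- jar: Amber jar 56 mm across, 70 mm tall, in front of the stirrer; leave alone. Origin under its centre.
- beaker: Glass beaker 70 mm across, 90 mm tall, at the near right; leave alone. Origin under its centre.
Not all that is in view belongs to the job. What is shaped like the vial2 but yellow is not meant.

How it is judged:
By the outcome, as a careful person would: the job done as asked, in the order asked, and still so for the second after the job is handed in, with the robot touching nothing.
Of vial1, vial2, vial3, vial4 only 3 to 4 are there at a start; the rules pass over those that are not, and their reading is None.
At some moment in a run one of vial1, vial2, vial3, vial4 may be knocked a few centimetres aside while the robot is not near it.
It also fails if it takes over 210 s, if anything falls off the work surface, if the arm or the gripper's body presses on something with over 40 N, if the wrist force passes 120 N, or if a joint passes its speed limit or range.

## Robot

A 6-joint arm with a two-finger parallel gripper is mounted at the origin on the work surface. World frame = base frame: x ahead of the robot, y to its left, z up, the work surface at z = 0. Lengths are in m, angles in rad, forces in N, time in s.
With the tool pointing down it reaches from about 0.325 to 0.75 m from the base axis. Payload 7.6 kg.
Tool frame: the origin (TCP) lies on the centre line of the jaws, within the pads' length; the fingertips stand 17 mm ahead of it and the grasp point (between the pads) lies 2 mm behind it; x points along the fingers, z is the direction in which the jaws open and shut, and the axes are right-handed (so a half turn about x gives the same grasp; the last joint's range is limited). The gripper opens to 85 mm and grips with 20 to 120 N. Pads are 22 mm wide; open, the fingers measure 114 mm over their backs; the gripper's body (76 mm by 85 mm) begins 54 mm behind the grasp point. The pads swing forward as they close: fully open they stand 13 mm farther back than shut.
Start: joints at [1.215, 0.052, 1.401, -0, 1.689, -0.07], TCP at [0.148, 0.504, 0.209] pointing down, gripper open.
Joint ranges: [-2.9, 2.9], [-0.91, 2.17], [0.12, 2.37], [-1.06, 4.2], [0.26, 2.73], [-2.93, 2.93]. Speed limits (rad/s): [2.57, 2.57, 3.01, 3.14, 3.14, 3.14].

## Interface

Orientations are given as a unit quaternion [w, x, y, z].
In Python, from bench import * gives the robot as it stands.
- The arm moves only by the tool carry_out, never from a script. Its arguments are lists of equal length, an entry for each row: "linear": the shift along the tool's x, y, z in mm, a list of three; "yaw": the turn about the tool's x in degrees; "jaw": the finger opening in mm, from 0 to 85.4. A call has exactly 10 rows; each row shifts and turns the commanded pose from where the row before left it, along the tool's axes as they then stand; what a row does not reach is not made up. A row lasts 1/12 s, in which the tool goes at most 41.7 mm and 7.16 degrees, less where a joint would pass 70% of its speed; a pose out of reach is approached as far as the arm can. A call with a gripper value outside its range is refused whole. The fingers move at their own pace and stop on an object; the grip force is fixed at half the most. Time passes only in rows, so rows that do not move let the fingers close, or fill a call up. It gives the time, the measured TCP pose, the force and the opening at its end, in the units of the state.
- sense(): the state, without advancing time (a new reading comes with each control period).
- get_image(name): name is "scene" or "side" or "wrist"; returns (picture, depth): 384x512x3 uint8, red, green, blue; 384x512 float32, m along the optical axis (not along the pixel's ray), 0 where there is no reading.
- camera_info(name): a dict with "vertical_fov" (degrees; the focal length in pixels is half the picture's height over the tangent of half this angle, whatever the lens; pixels are square), "cx", "cy" (the principal point, pixels), "R" (3x3) and "t" (3): a world point X has camera coordinates R X + t. Camera axes: x right, y down, z forward; pixel columns grow to the right and rows downward; lengths in m; the calibration is good to about 2 mm. A picture is of the moment at which its call begins: read the wrist's pose just before it. camera_info takes no time and is no camera call; for the wrist camera it gives the pose at the moment of the call.
- hand_in(): hands the job in, once; it reports no verdict.
The state is a dict: "time_s": time; "joint_pos": joint angles; "dq": joint speeds; "joint_efforts": joint torques, N m; "tcp_pos": TCP position; "tool_rot": TCP orientation; "ft_force": force on the tool from outside, world axes, zero at the start; "torque": the same for the moment, N m; "width": opening from 0.0 (shut) to 1.0 (fully open).
Only numpy, scipy, OpenCV 4.12 (cv2) and the standard library are available. Lean on these libraries where they do the work, as an engineer would, in place of code of your own. Each camera call takes 0.05 s, during which the arm holds its last target. There are 200 camera calls.

## Working session

There is one attempt and no reset: what is moved stays moved. The work goes in short steps, Python scripts to look and compute and a tool call to move; the robot and the scene stay as the last step left them, time stands still between calls to the robot, and variables do not carry over. Pictures are saved under pics/ and viewed, about 12 in all and at most 16, crops included, and the job is handed in when it is done.

Besides the shell and the picture viewer there is one more tool, called after ">>>" as name(argument=value, ...) on one line, values as JSON. carry_out: Moves the arm, as the interface text tells. Its arguments: {"type":"object","properties":{"linear":{"type":"array"},"yaw":{"type":"array"},"jaw":{"type":"array"}},"required":["linear","yaw","jaw"]}

```bash
ls; mkdir -p pics
cat > h.py <<'E'
from bench import *
import numpy as np, cv2
def cam(n):
    c=camera_info(n); f=192/np.tan(np.radians(c["vertical_fov"])/2)
    return f,c["cx"],c["cy"],np.array(c["R"]),np.array(c["t"])
def world(n,u,v,d,c=None):
    f,cx,cy,R,t=c or cam(n)
    return R.T@(np.array([(u-cx)/f*d,(v-cy)/f*d,d])-t)
def proj(n,X,c=None):
    f,cx,cy,R,t=c or cam(n); p=R@np.array(X)+t
    return p[0]/p[2]*f+cx,p[1]/p[2]*f+cy,p[2]
def cloud(n,d,c=None):
    f,cx,cy,R,t=c or cam(n)
    v,u=np.mgrid[:384,:512]
    P=np.stack([(u-cx)/f*d,(v-cy)/f*d,d],-1)-t
    return P@R
E
python3 - <<'E'
from h import *
s=sense(); print({k:np.round(v,3) for k,v in s.items()})
for n in ("scene","side"):
    im,d=get_image(n); np.savez(f"{n}0.npz",im=im,d=d)
    cv2.imwrite(f"pics/{n}0.png",cv2.resize(im[:,:,::-1],(800,600)))
    c=camera_info(n); print(n,c["vertical_fov"],c["cx"],c["cy"],"campos",-np.array(c["R"]).T@np.array(c["t"]))
E
```

```text
pics
{'time_s': np.float64(0.0), 'joint_pos': array([ 1.215,  0.053,  1.402, -0.   ,  1.689, -0.07 ]), 'dq': array([ 0.001, -0.   , -0.001,  0.   , -0.   ,  0.   ]), 'joint_efforts': array([-0.0000e+00, -3.8165e+01, -3.6019e+01, -0.0000e+00,  6.0000e-03,
        0.0000e+00]), 'tcp_pos': array([0.148, 0.503, 0.208]), 'tool_rot': array([ 0.566, -0.424,  0.567,  0.423]), 'ft_force': array([ 0.194, -0.692,  0.571]), 'torque': array([0.03 , 0.031, 0.043]), 'width': np.float64(0.998)}
scene 44.80642646809643 252.8706254770883 197.98914419798697 campos [ 1.21274419 -0.51528439  1.25969749]
side 54.41901408656639 259.12457001860963 197.79370440117054 campos [-0.06538806 -0.62595558  0.70036067]
```

View pics/scene0.png

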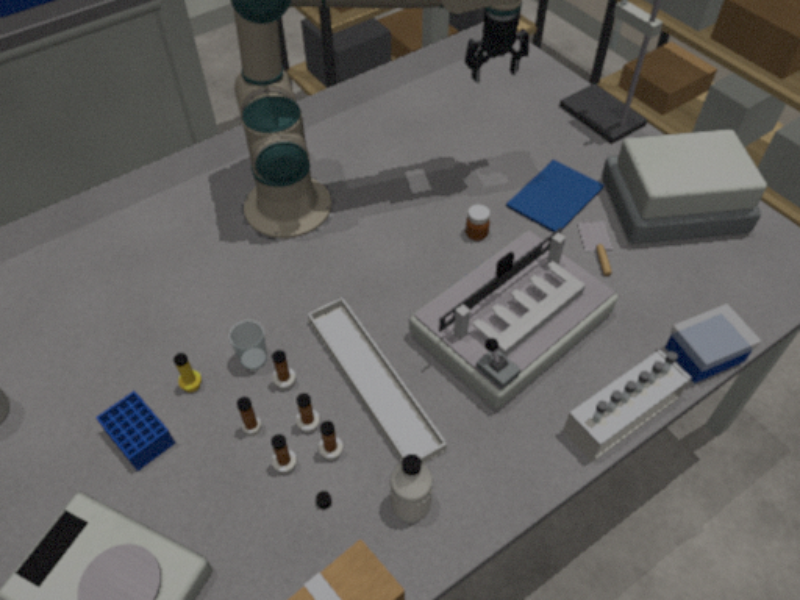

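View pics/side0.png

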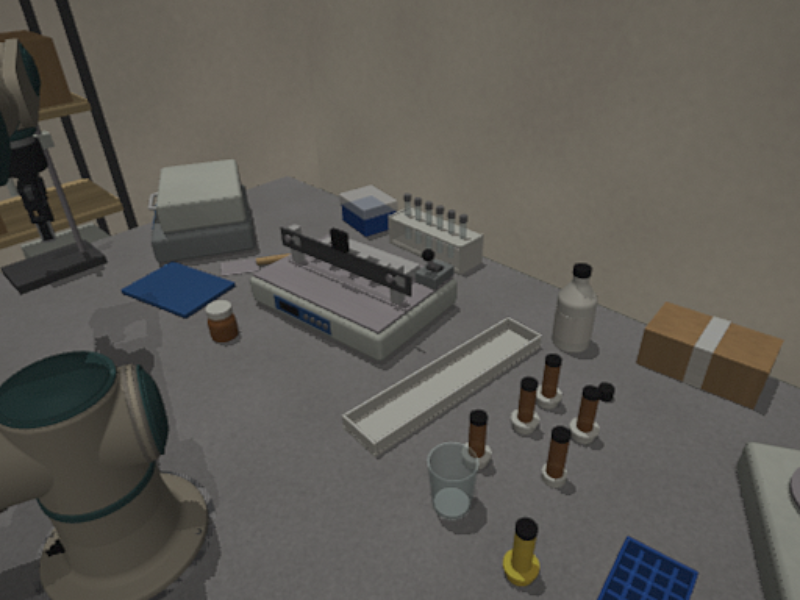

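The scene shows the stirrer at about (510,320) with the bar on its near-robot side. The tray is at (375,380). There are five amber vials around (250–330, 365–465), the jar at (478,222), the beaker at (250,345) and the yellow decoy at (186,372). In the side view, the vial at (556,470) seems to have the narrowest foot. Next I'll build an orthographic map from the depth.

```bash
cat > ortho.py <<'E'
from h import *
x0,x1,y0,y1,r=0.15,0.85,-0.65,0.35,0.0015
H={}
for n in ("scene","side"):
    z=np.load(f"{n}0.npz"); P=cloud(n,z["d"]).reshape(-1,3); C=z["im"].reshape(-1,3)
    ok=(z["d"].ravel()>0)&(P[:,0]>x0)&(P[:,0]<x1)&(P[:,1]>y0)&(P[:,1]<y1)&(P[:,2]<.3)
    P,C=P[ok],C[ok]; np.savez(f"pc_{n}.npz",P=P,C=C)
    print(n,"bench z median",np.median(P[np.abs(P[:,2])<.02][:,2]))
    h,_=np.histogram(P[:,2],bins=np.arange(-.01,.2,.005)); print(h)
E
cat > vials.py <<'E'
from h import *
from scipy.ndimage import label
for n in ("scene","side"):
    z=np.load(f"pc_{n}.npz");P,C=z["P"],z["C"].astype(float)
    # amber: red clearly > blue, or any point above 40mm in vial region
    m=(P[:,2]>.03)&(P[:,2]<.12)&(P[:,1]<-.15)&(P[:,0]<.65)
    Q=P[m];G=np.zeros((300,400),int);ix=((Q[:,0]-.1)/.003).astype(int);iy=((Q[:,1]+.65)/.003).astype(int)
    G[ix.clip(0,299),iy.clip(0,399)]=1;L,k=label(G,np.ones((3,3)))
    l=L[ix.clip(0,299),iy.clip(0,399)]
    for i in range(1,k+1):
        q=Q[l==i]
        if len(q)<25: continue
        c=C[m][l==i].mean(0)
        t=q[q[:,2]>q[:,2].max()-.006]
        lo=P[(np.hypot(*(P[:,:2]-t[:,:2].mean(0)).T)<.04)&(P[:,2]>.008)&(P[:,2]<.026)]
        print(n,len(q),np.round(q[:,:2].min(0),3),np.round(q[:,:2].max(0),3),"zmax %.3f"%q[:,2].max(),"topmid",np.round((t[:,:2].min(0)+t[:,:2].max(0))/2,3),c.astype(int),"low ext",np.round(np.r_[lo.min(0)[:2],lo.max(0)[:2]],3) if len(lo) else 0,len(lo))
# stirrer: deck points
for n in ("scene","side"):
    z=np.load(f"pc_{n}.npz");P=z["P"]
    for a,b in((.07,.08),(.1,.11),(.148,.162)):
        m=(P[:,2]>a)&(P[:,2]<b)&(P[:,0]>.3)&(P[:,1]>-.25)
        if m.sum()<10: continue
        q=P[m][:,:2].astype(np.float32); print(n,a,b,m.sum(),"z",P[m][:,2].mean().round(4),cv2.minAreaRect(q),q.min(0),q.max(0))
E
python3 ortho.py; python3 vials.py
```

```text
scene bench z median 0.0014121107098192505
[  441 13073 24719  4743   486   451   615   578   597   402   407   598
   543   900  1056   596  1694  2542   823   216   271   446   628   861
   202   171   140   129   133    85    85   108   180   114    27    57
    85    11    15    11    19]
side bench z median -0.00047459425792552366
[   13 32339 15937  1193   773  1261  1076  1243   876   809   883  1283
   989  1873  1054   880  2258  1311   449   356   501   403   333   177
   154   161   186   133   142   146   144   146   202    45    33    73
    27    23    10    22    26]
scene 1153 [ 0.312 -0.599] [ 0.446 -0.498] zmax 0.062 topmid [ 0.379 -0.549] [23 47 93] low ext [ 0.374 -0.554  0.399 -0.516] 5
scene 487 [ 0.311 -0.317] [ 0.384 -0.249] zmax 0.097 topmid [ 0.348 -0.284] [103 107 106] low ext [ 0.317 -0.321  0.378 -0.256] 68
scene 163 [ 0.315 -0.429] [ 0.343 -0.403] zmax 0.103 topmid [ 0.33  -0.416] [70 62 32] low ext [ 0.309 -0.437  0.353 -0.394] 89
scene 155 [ 0.42  -0.272] [ 0.451 -0.245] zmax 0.101 topmid [ 0.434 -0.259] [50 39 31] low ext [ 0.415 -0.281  0.458 -0.235]
[... 2178 characters left out ...]
0716867446899, 0.048831790685653687), (0.1211540475487709, 0.622342586517334), 23.742765426635742) [ 0.5364444  -0.21892157] [0.8073876  0.34981862]
side 0.07 0.08 2628 z 0.0743 ((0.5862360000610352, 0.05453592538833618), (0.5906568765640259, 0.5270462036132812), 89.92496490478516) [ 0.32306197 -0.2410539 ] [0.84989154 0.34993875]
side 0.1 0.11 510 z 0.1043 ((0.6605666279792786, 0.049998849630355835), (0.15256962180137634, 0.6310736536979675), 14.586441040039062) [ 0.54853654 -0.24059436] [0.81307834 0.34695688]
side 0.148 0.162 336 z 0.153 ((0.6282511353492737, 0.04803311824798584), (0.1181948184967041, 0.623979389667511), 21.66582679748535) [ 0.5405714  -0.22059627] [0.7975139  0.34974945]
```

Vials with a collar (46 mm low extent): A(.434,-.260), C(.546,-.272), D(.593,-.350), E(.620,-.265). The one at B(.488,-.364) is 35 mm wide at the foot, so it is the plain vial. Next I'll fit the stirrer and the tray.

```bash
cat > st.py <<'E'
from h import *
from scipy.ndimage import label
def comps(P,a,b,r=.004,minn=60):
    Q=P[(P[:,2]>a)&(P[:,2]<b)]
    ix=((Q[:,0]-.1)/r).astype(int);iy=((Q[:,1]+.7)/r).astype(int)
    G=np.zeros((250,300),int);G[ix,iy]=1;L,k=label(G,np.ones((3,3)));l=L[ix,iy]
    return [Q[l==i] for i in range(1,k+1) if (l==i).sum()>minn]
for n in ("scene","side"):
    P=np.load(f"pc_{n}.npz")["P"]
    for a,b,nm in((.069,.081,"deck"),(.1,.111,"plate"),(.115,.16,"bar+posts"),(.02,.036,"trayrim")):
        for q in comps(P,a,b):
            (c,s,an)=cv2.minAreaRect(q[:,:2].astype(np.float32))
            if max(s)>.1: print(n,nm,len(q),"z%.4f"%np.median(q[:,2]),"c",np.round(c,4),"s",np.round(s,4),"ang %.2f"%an)
E
python3 st.py
cat > om.py <<'E'
from h import *
V=np.zeros((600,700,3),np.uint8);Z=np.full((600,700),-1.)
for n in ("scene","side"):
    z=np.load(f"pc_{n}.npz");P,C=z["P"],z["C"]
    o=np.argsort(P[:,2]);P=P[o];C=C[o]
    r=((.85-P[:,0])/.00125).astype(int).clip(0,598);c=((.35-P[:,1])/.00143).astype(int).clip(0,698)
    for dr in(0,1):
        for dc in(0,1):
            b=P[:,2]>Z[r,c+0]
            V[(r+dr)[b],(c+dc).clip(0,699)[b]]=np.clip(C[b][:,::-1]*1.4,0,255)
    Z[r,c]=np.maximum(Z[r,c],P[:,2])
cv2.imwrite("pics/ortho.png",V)
E
python3 om.py
```

```text
scene deck 2414 z0.0759 c [0.5931 0.1942] s [0.2512 0.3399] ang 6.77
scene deck 453 z0.0748 c [ 0.6532 -0.6327] s [0.1086 0.0344] ang 0.24
scene deck 985 z0.0757 c [0.6945 0.2174] s [0.0567 0.2724] ang 6.95
scene deck 278 z0.0794 c [ 0.8385 -0.3954] s [0.031  0.1427] ang 3.72
scene deck 134 z0.0735 c [0.8459 0.2182] s [0.0081 0.1937] ang 0.08
scene plate 1187 z0.1060 c [0.6256 0.2127] s [0.091  0.2442] ang 6.77
scene bar+posts 761 z0.1417 c [0.5681 0.1856] s [0.0354 0.3319] ang 6.53
scene trayrim 276 z0.0294 c [ 0.582  -0.0774] s [0.0568 0.3422] ang 76.55
scene trayrim 108 z0.0296 c [ 0.5058 -0.1512] s [0.0062 0.1714] ang 85.70
scene trayrim 210 z0.0286 c [0.6768 0.0739] s [0.2798 0.1328] ang 47.71
scene trayrim 89 z0.0293 c [ 0.6592 -0.1628] s [0.0057 0.1249] ang 85.80
side deck 2480 z0.0743 c [0.5951 0.194 ] s [0.2448 0.3393] ang 6.39
side deck 541 z0.0783 c [ 0.8411 -0.4253] s [0.0301 0.2001] ang 4.39
side plate 293 z0.1043 c [0.6544 0.1762] s [0.0489 0.1679] ang 5.71
side bar+posts 986 z0.1375 c [0.569  0.1837] s [0.0362 0.3359] ang 6.73
side trayrim 988 z0.0269 c [ 0.5405 -0.1152] s [0.0879 0.4127] ang 85.80
side trayrim 441 z0.0279 c [0.5057 0.1276] s [0.1729 0.3882] ang 39.42
side trayrim 298 z0.0283 c [ 0.5952 -0.6005] s [0.209  0.0027] ang 28.64
side trayrim 396 z0.0284 c [ 0.831  -0.4259] s [0.0092 0.2004] ang 6.20
```

View pics/ortho.png

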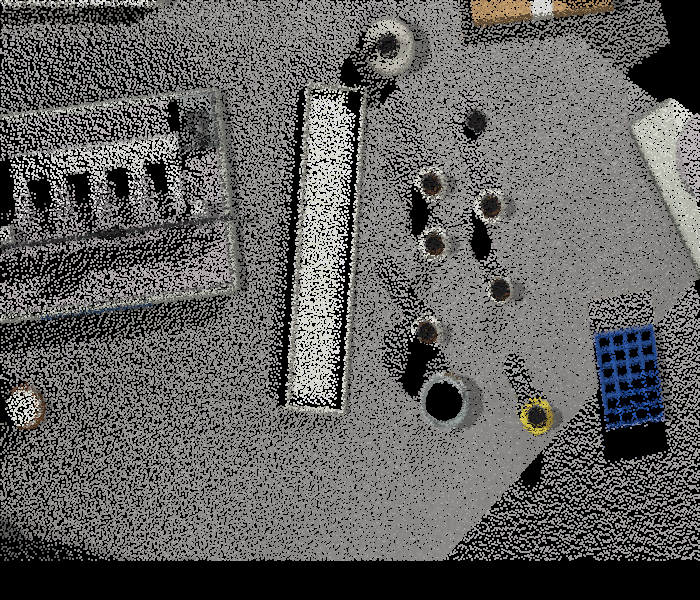

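```bash
sed -i 's/y1,r=0.15,0.85,-0.65,0.35/y1,r=0.15,0.85,-0.65,0.48/' ortho.py; python3 ortho.py >/dev/null; python3 st.py | grep -E "deck|plate|bar"
```

```text
scene deck 2476 z0.0760 c [0.5918 0.2053] s [0.2512 0.3623] ang 6.77
scene deck 1345 z0.0758 c [0.6465 0.2334] s [0.1496 0.3187] ang 8.29
scene deck 453 z0.0748 c [ 0.6532 -0.6327] s [0.1086 0.0344] ang 0.24
scene deck 278 z0.0794 c [ 0.8385 -0.3954] s [0.031  0.1427] ang 3.72
scene deck 134 z0.0735 c [0.8459 0.2182] s [0.0081 0.1937] ang 0.08
scene plate 1187 z0.1060 c [0.6256 0.2127] s [0.091  0.2442] ang 6.77
scene bar+posts 790 z0.1422 c [0.567  0.1955] s [0.0354 0.3519] ang 6.53
side deck 2585 z0.0743 c [0.5932 0.2043] s [0.2446 0.3611] ang 6.66
side deck 541 z0.0783 c [ 0.8411 -0.4253] s [0.0301 0.2001] ang 4.39
side plate 293 z0.1043 c [0.6544 0.1762] s [0.0489 0.1679] ang 5.71
side bar+posts 1017 z0.1376 c [0.568  0.1927] s [0.0362 0.354 ] ang 6.73
```

```bash
cat >> h.py <<'E'
from scipy.spatial.transform import Rotation as Ro
O=np.array([.5918,.2070]); YAW=np.radians(6.75); TR=np.array([.5405,-.1152]); TYAW=np.radians(-4.2)
def S(x,y,z=0):  # stirrer mm -> world m
    c,s=np.cos(YAW),np.sin(YAW); return np.array([O[0]+(c*x-s*y)/1e3,O[1]+(s*x+c*y)/1e3,z/1e3])
def toolR(q=None):
    q=sense()["tool_rot"] if q is None else q
    return Ro.from_quat([q[1],q[2],q[3],q[0]]).as_matrix()
def zang(): # world angle of tool z (jaw axis), deg
    z=toolR()[:,2]; return np.degrees(np.arctan2(z[1],z[0]))
def plan(target,jaw=None):
    """turn (deg about tool x) to bring jaw axis to angle jaw (mod 180), then shift in tool axes after the turn"""
    s=sense();R=toolR();dy=0.
    if jaw is not None:
        dy=-((jaw-zang()+90)%180-90)
    # full tool-down levelling not attempted; report tilt
    R2=R@Ro.from_euler('x',dy,degrees=True).as_matrix()
    d=R2.T@(np.array(target)-np.array(s["tcp_pos"]))*1e3
    print("t %.2f tcp %s zang %.2f tilt %.2f w %.3f q6 %.2f F %s | turn %.2f then shift %s"%(s["time_s"],np.round(s["tcp_pos"],4),zang(),np.degrees(np.arccos(-R[2,0])),s["width"],s["joint_pos"][5],np.round(s["ft_force"],1),dy,np.round(d,1)))
E
python3 - <<'E'
from h import *
print(np.round(toolR(),3)); c=camera_info("wrist"); R=np.array(c["R"]);t=np.array(c["t"])
print("wcam",c["vertical_fov"],-R.T@t,"fwd",R[2],"right",R[0], "offset in tool",toolR().T@(-R.T@t-sense()["tcp_pos"]), "fwd tool", toolR().T@R[2])
print(S(-35,-10.5))
g=S(-35,-10.5,300); plan(g,np.degrees(YAW))
E
```

```text
[[-0.001 -0.959  0.282]
 [-0.001  0.282  0.959]
 [-1.     0.    -0.001]]
wcam 70.61701858511168 [0.06851534 0.52642123 0.37337799] fwd [ 0.30678994 -0.0916312  -0.94735614] right [ 0.28161301  0.95952672 -0.00161138] offset in tool [-0.16553145  0.08265875 -0.0005528 ] fwd tool [ 9.47324381e-01 -3.20275684e-01 -5.97985269e-05]
[0.55827675 0.19245897 0.        ]
t 0.10 tcp [0.1479 0.5034 0.2078] zang 73.62 tilt 0.08 w 1.000 q6 -0.07 F [-0.8 -0.5  0. ] | turn 66.87 then shift [ -91.9 -357.2  370.9]
```

>>> carry_out(linear=[[-8,0,0],[-8,0,0],[-8,0,0],[-8,0,0],[-8,0,0],[-8,0,0],[-8,0,0],[-8,0,0],[-8,0,0],[0,0,0]], yaw=[6.7,6.7,6.7,6.7,6.7,6.7,6.7,6.7,6.7,6.6], jaw=[45,45,45,45,45,45,45,45,45,45])

```text
time_s: 0.93
tcp_pos: [0.1481, 0.504, 0.282]
tool_rot: [0.706, -0.039, 0.706, 0.04]
ft_force: [-0.3, -0.9, 1.0]
width: 0.527
```

>>> carry_out(linear=[[0,-18,18.5],[0,-18,18.5],[0,-18,18.5],[0,-18,18.5],[0,-18,18.5],[0,-18,18.5],[0,-18,18.5],[0,-18,18.5],[0,-18,18.5],[0,-18,18.5]], yaw=[0,0,0,0,0,0,0,0,0,0], jaw=[45,45,45,45,45,45,45,45,45,45])

```text
time_s: 1.77
tcp_pos: [0.3536, 0.3456, 0.2802]
tool_rot: [0.706, -0.042, 0.706, 0.041]
ft_force: [0.6, 0.4, 0.6]
width: 0.528
```

>>> carry_out(linear=[[0,-18,18.5],[0,-18,18.5],[0,-18,18.5],[0,-18,18.5],[0,-18,18.5],[0,-18,18.5],[0,-18,18.5],[0,-18,18.5],[0,-18,18.5],[0,-15,18.5]], yaw=[0,0,0,0,0,0,0,0,0,0], jaw=[45,45,45,45,45,45,45,45,45,45])

```text
time_s: 2.6
tcp_pos: [0.5581, 0.1912, 0.2801]
tool_rot: [0.706, -0.041, 0.706, 0.041]
ft_force: [0.5, -0.2, 1.1]
width: 0.525
```

```bash
cat > look.py <<'E'
from h import *
import sys
n=sys.argv[1]; o=sys.argv[2]
c=cam(n); s=sense(); im,d=get_image(n)
np.savez(f"{o}.npz",im=im,d=d,f=c[0],cx=c[1],cy=c[2],R=c[3],t=c[4])
cv2.imwrite(f"pics/{o}.png",cv2.resize(np.clip(im[:,:,::-1]*1.3,0,255).astype(np.uint8),(800,600)))
P=cloud(n,d,c); np.save(f"{o}_P.npy",P)
E
python3 look.py wrist w1
python3 - <<'E'
from h import *
plan(S(-35,-10.5,200),6.75)
E
```

```text
t 2.65 tcp [0.5605 0.1888 0.279 ] zang 6.52 tilt 0.11 w 0.523 q6 0.15 F [ 3.  -0.8 -0.8] | turn -0.23 then shift [78.9  4.  -1.7]
```

View pics/w1.png

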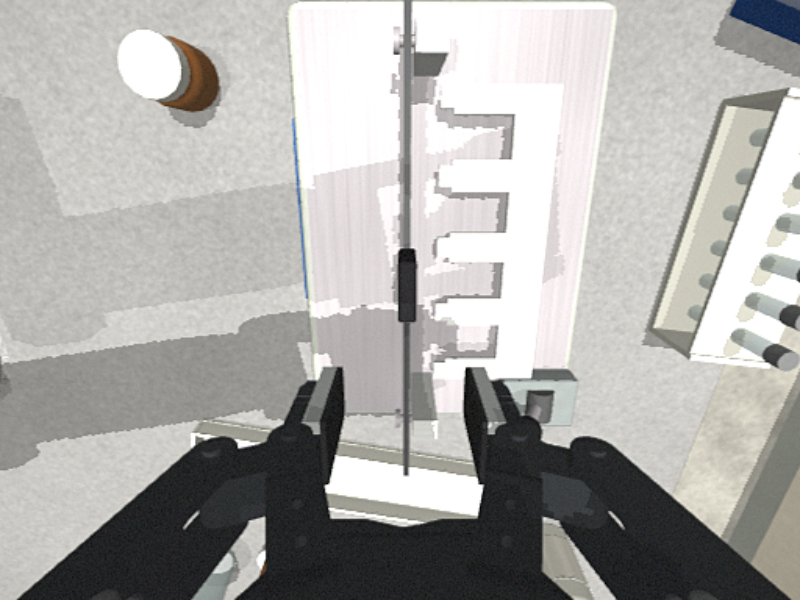

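The wrist view shows the bar grip at about (407,285), centred between the jaws. The slots open at (440–510, 135–345), the switch is at (540,400) and the jar is at (165,70). Now I'll measure the grip and the plate from a settled second picture.

```bash
cat > m2.py <<'E'
from h import *
import sys
P=np.load(sys.argv[1]+"_P.npy");im=np.load(sys.argv[1]+".npz")["im"]
z=P[...,2];H=np.hypot(P[...,0]-S(-35,-10.5)[0],P[...,1]-S(-35,-10.5)[1])
def loc(q): # world->stirrer mm
    c,s=np.cos(YAW),np.sin(YAW);d=(q[...,:2]-O)*1e3
    return np.stack([c*d[...,0]+s*d[...,1],-s*d[...,0]+c*d[...,1],q[...,2]*1e3],-1)
L=loc(P); rows=np.arange(384)[:,None]+0*z
def rep(n,m):
    if m.sum()<5: print(n,"few",m.sum());return
    q=L[m];print(n,m.sum(),"x %.1f..%.1f y %.1f..%.1f z med %.1f"%(*np.percentile(q[:,0],[1,99]),*np.percentile(q[:,1],[1,99]),np.median(q[:,2])))
box=lambda a,b,c,d,e,f:(L[...,0]>a)&(L[...,0]<b)&(L[...,1]>c)&(L[...,1]<d)&(L[...,2]>e)&(L[...,2]<f)
rep("grip top",box(-55,-15,-50,30,185,205))
b=box(-50,-20,-200,200,146,160)
rep("bar top",b)
if b.sum()>20:
    q=L[b];p=np.polyfit(q[:,1],q[:,0],1);print("bar line x0 %.2f slope deg %.2f"%(p[1],np.degrees(np.arctan(p[0]))))
pl=box(-30,120,-135,135,101,111);rep("plate",pl)
rep("jaw tips?",box(-100,40,-160,150,205,300))
if pl.sum()>200: print(cv2.minAreaRect(L[pl][:,:2].astype(np.float32)))
for y0 in (-84,-28,28,84):
    # slot: non plate cols at x 10..35
    m=box(8,38,y0-28,y0+28,101,111);ys=L[m][:,1]-y0
    back=box(20,78,y0-10,y0+10,101,111)
    print("slot",y0,"left wall max<0 %.1f right min>0 %.1f"%(np.percentile(ys[ys<0],97),np.percentile(ys[ys>0],3)) if (ys<0).any() and (ys>0).any() else "","back edge x %.1f"%np.percentile(L[back][:,0],2) if back.sum() else "")
for y0 in(-140,140): rep("post",box(-35,0,y0-20,y0+20,151,160))
rep("switchblk",box(60,125,-185,-120,85,108));rep("switch tip",box(50,140,-175,-125,115,160))
E
python3 look.py wrist w2; python3 m2.py w1; python3 m2.py w2
python3 - <<'E'
from h import *
plan(S(-35,-10.5,200),6.75)
E
```

```text
grip top 487 x -38.8..-27.9 y -28.5..10.1 z med 195.4
bar top 1470 x -34.8..-20.7 y -178.7..155.1 z med 153.8
bar line x0 -31.01 slope deg 0.19
plate 8819 x -8.3..79.4 y -128.9..119.3 z med 105.1
jaw tips? few 0
((43.6353874206543, -0.386444091796875), (142.95645141601562, 269.4027404785156), 0.10631769150495529)
slot -84 left wall max<0 -15.5 right min>0 16.9 back edge x 46.8
slot -28 left wall max<0 -15.8 right min>0 16.5 back edge x 46.8
slot 28 left wall max<0 -15.9 right min>0 16.6 back edge x 46.9
slot 84 left wall max<0 -16.2 right min>0 16.6 back edge x 46.9
post 338 x -34.7..-9.4 y -158.0..-121.8 z med 154.8
post 763 x -34.8..-8.6 y 121.0..156.0 z med 154.7
switchblk 992 x 62.1..124.4 y -171.7..-124.5 z med 100.0
switch tip 122 x 64.9..86.1 y -149.7..-137.0 z med 142.8
grip top 492 x -38.6..-27.9 y -28.7..10.1 z med 195.4
bar top 1528 x -35.7..-20.3 y -178.5..151.7 z med 153.8
bar line x0 -31.30 slope deg 0.25
plate 9023 x -8.2..79.4 y -129.4..119.1 z med 105.1
jaw tips? few 0
((43.568382263183594, -2.2830963134765625), (142.1607208251953, 265.6709289550781), 0.11236649751663208)
slot -84 left wall max<0 -15.5 right min>0 17.2 back edge x 46.8
slot -28 left wall max<0 -15.8 right min>0 16.1 back edge x 46.8
slot 28 left wall max<0 -15.8 right min>0 17.1 back edge x 46.6
slot 84 left wall max<0 -15.9 right min>0 16.5 back edge x 46.8
post 331 x -34.3..-9.0 y -158.5..-121.6 z med 154.7
post 731 x -35.0..-8.3 y 121.6..153.1 z med 154.9
switchblk 1008 x 61.9..124.4 y -173.2..-124.5 z med 100.0
switch tip 133 x 64.9..85.7 y -148.9..-136.5 z med 143.9
t 2.70 tcp [0.559  0.1902 0.2788] zang 6.52 tilt 0.14 w 0.524 q6 0.15 F [-0.2 -0.5  0. ] | turn -0.23 then shift [78.8  2.4 -0.3]
```

```bash
sed -i 's/O=np.array(\[.5918,.2070\])/O=np.array([.5934,.2076])/' h.py
python3 - <<'E'
from h import *
plan(S(-35,-9.7,178),6.75)
E
```

```text
t 2.70 tcp [0.559  0.1902 0.2788] zang 6.52 tilt 0.14 w 0.524 q6 0.15 F [-0.2 -0.5  0. ] | turn -0.23 then shift [100.8   3.6   1.4]
```

>>> carry_out(linear=[[0,3.6,1.4],[14,0,0],[14,0,0],[14,0,0],[14,0,0],[14,0,0],[14,0,0],[10,0,0],[6.8,0,0],[0,0,0]], yaw=[-0.2,0,0,0,0,0,0,0,0,0], jaw=[45,45,45,45,45,45,45,45,45,45])

```text
time_s: 3.53
tcp_pos: [0.5573, 0.1967, 0.1782]
tool_rot: [0.705, -0.043, 0.707, 0.043]
ft_force: [0.2, -0.8, 0.5]
width: 0.531
```

>>> carry_out(linear=[[0,0,0],[0,0,0],[0,0,0],[0,0,0],[0,0,0],[0,0,0],[0,0,0],[0,0,0],[0,0,0],[0,0,0]], yaw=[0,0,0,0,0,0,0,0,0,0], jaw=[35,20,5,0,0,0,0,0,0,0])

```text
time_s: 4.37
tcp_pos: [0.5582, 0.1963, 0.1798]
tool_rot: [0.706, -0.043, 0.706, 0.043]
ft_force: [0.2, 0.6, -0.0]
width: 0.001
```

Run:
```python
from h import *
plan(S(-35,-9.7,178),6.75)
```

```text
t 4.37 tcp [0.5582 0.1963 0.1798] zang 6.92 tilt 0.01 w 0.001 q6 0.15 F [ 0.2  0.6 -0. ] | turn 0.17 then shift [ 1.8 -2.6  1.3]
```

```bash
python3 look.py wrist w3;python3 look.py side s3; python3 m2.py w3|head -4
```

```text
grip top 476 x -41.0..-29.2 y -2.5..9.9 z med 195.1
bar top 1759 x -37.5..-21.4 y -125.1..131.6 z med 153.6
bar line x0 -34.91 slope deg 0.74
plate 15712 x -9.5..77.5 y -109.1..119.1 z med 105.1
```

View pics/w3.png

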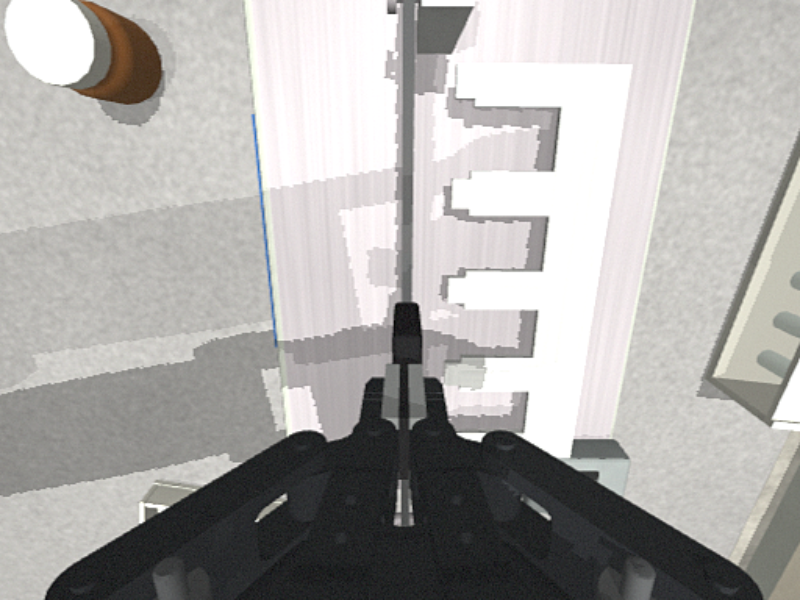

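Run:
```python
from h import *
P=np.load("w3_P.npy");im=np.load("w3.npz")["im"]
s=sense();R=toolR();T=(P-s["tcp_pos"])@R*1e3
for v in range(190,300,8):
    r=[]
    for u in range(232,290,4): r.append("%d,%d,%d"%tuple(T[v,u]))
    print(v,r)
big=cv2.resize(np.clip(im[170:330,190:330,::-1]*2.2,0,255).astype(np.uint8),None,fx=5,fy=3.7,interpolation=cv2.INTER_CUBIC)
sd=np.load("s3.npz"); i2=sd["im"]; u,v,_=proj("side",s["tcp_pos"]);u,v=int(u),int(v);print(u,v)
cv2.imwrite("pics/c3.png",cv2.resize(np.clip(i2[v-60:v+60,max(u-80,0):u+80,::-1]*2.0,0,255).astype(np.uint8),None,fx=5,fy=5,interpolation=cv2.INTER_CUBIC))
```

```text
190 ['104,-7,-27', '104,-7,-23', '105,-7,-19', '104,-7,-15', '103,-7,-10', '103,-7,-6', '105,-7,-2', '25,18,1', '104,-7,5', '104,-7,10', '105,-7,14', '105,-7,18', '104,-7,22', '103,-7,26', '75,2,27']
198 ['104,-16,-27', '104,-16,-23', '104,-16,-19', '103,-16,-15', '105,-16,-11', '104,-16,-6', '13,16,-1', '13,16,1', '13,16,3', '14,16,6', '105,-16,14', '105,-16,18', '105,-16,22', '104,-16,27', '104,-16,31']
206 ['105,-26,-28', '103,-25,-23', '104,-25,-19', '103,-25,-15', '104,-25,-11', '0,15,-4', '-3,17,-1', '-2,17,0', '-1,16,3', '0,16,6', '105,-25,14', '104,-25,18', '104,-25,23', '104,-25,27', '104,-25,31']
214 ['104,-34,-28', '104,-35,-24', '104,-34,-19', '106,-35,-15', '104,-34,-11', '-13,16,-4', '-13,16,-1', '-14,16,0', '-14,16,3', '-15,16,5', '104,-34,14', '103,-34,18', '103,-34,23', '103,-34,27', '104,-34,31']
222 ['104,-44,-28', '104,-44,-24', '105,-44,-20', '103,-44,-15', '104,-44,-11', '-15,11,-4', '-15,11,-1', '-16,12,0', '-16,12,3', '-14,11,5', '104,-44,14', '104,-44,19', '104,-44,23', '104,-44,27', '104,-44,32']
230 ['103,-53,-29', '103,-53,-24', '103,-53,-20', '104,-53,-15
[... 1005 characters left out ...]
3', '-59,8,-1', '-60,8,0', '-165,82,0', '-63,11,4', '-64,11,5', '-66,13,7', '-65,12,9', '-63,11,11', '104,-106,34']
278 ['-70,11,-11', '-70,11,-9', '-69,11,-7', '-68,10,-6', '-69,11,-4', '-69,11,-2', '-60,4,-1', '-61,5,0', '-69,11,2', '-69,11,3', '-70,11,5', '-69,11,7', '-69,11,8', '-71,12,10', '-69,11,12']
286 ['-74,11,-10', '-75,11,-9', '-74,11,-7', '-74,10,-5', '-75,11,-4', '-74,10,-2', '-60,0,-1', '-59,0,0', '-70,8,2', '-75,11,3', '-75,11,5', '-75,12,6', '-74,11,8', '-75,11,10', '-74,11,11']
294 ['-78,11,-10', '-80,11,-8', '-79,11,-7', '-79,11,-5', '-79,11,-4', '-75,7,-2', '-60,-4,-1', '-60,-4,0', '-70,3,2', '-78,10,3', '-80,12,5', '-79,11,6', '-80,12,8', '-80,12,9', '-79,11,11']
215 151
```

View pics/c3.png

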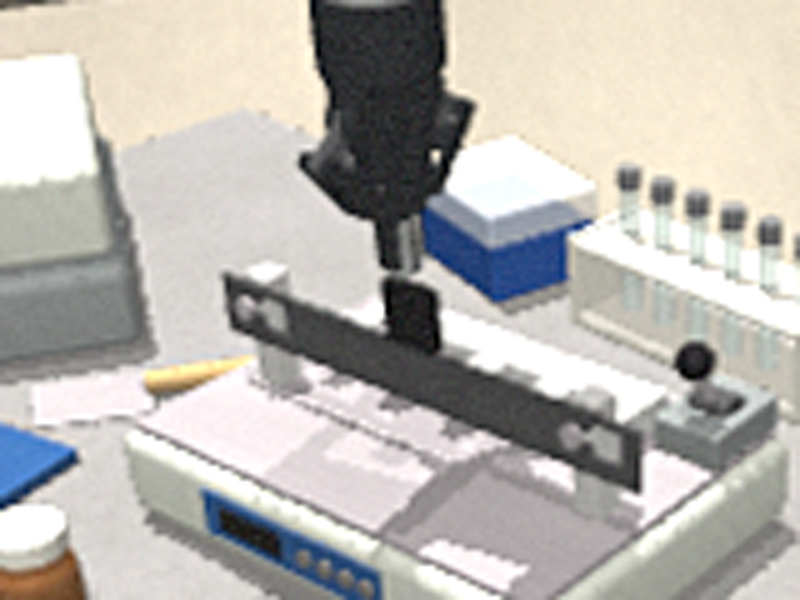

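Run:
```python
from h import *
# side view: gripper tip via depth
d=np.load("s3.npz");P=cloud("side",d["d"]);s=sense();tcp=np.array(s["tcp_pos"]);R=toolR()
T=(P-tcp)@R*1e3
m=(np.abs(T[...,1])<40)&(np.abs(T[...,2])<40)&(T[...,0]<60)&(T[...,0]>-120)
for a in range(-110,20,6):
    q=T[m&(T[...,0]>=a)&(T[...,0]<a+6)]
    if len(q): print(a,len(q),"y %.0f..%.0f z %.0f..%.0f"%(q[:,1].min(),q[:,1].max(),q[:,2].min(),q[:,2].max()))
# w2 open fingers, pose at that time
P=np.load("w2_P.npy");c=np.load("w2.npz")
R2=toolR([.706,-.041,.706,.041]);T=(P-np.array([.559,.1902,.2788]))@R2*1e3
m=(np.abs(T[...,1])<15)&(np.abs(T[...,2])<60)&(T[...,0]<40)
print("open")
for a in range(-80,40,6):
    q=T[m&(T[...,0]>=a)&(T[...,0]<a+6)]
    if len(q): print(a,len(q),"y %.0f..%.0f |z| %.0f..%.0f"%(q[:,1].min(),q[:,1].max(),abs(q[:,2]).min(),abs(q[:,2]).max()))
```

```text
-110 35 y -20..2 z -40..40
-104 28 y -19..-1 z -25..40
-98 36 y -18..17 z -40..39
-92 44 y -21..15 z -39..37
-86 36 y -16..10 z -40..37
-80 48 y -16..10 z -37..39
-74 36 y -15..9 z -32..31
-68 16 y -16..-6 z -25..26
-62 16 y -13..-5 z -13..11
-56 21 y -13..5 z -14..15
-50 15 y -14..6 z -14..13
-44 19 y -13..3 z -13..10
-38 15 y -12..4 z -13..9
-32 13 y -14..5 z -12..3
-26 8 y -10..3 z -5..7
-20 20 y -26..12 z -6..8
-14 21 y -25..13 z -5..5
-8 19 y -26..12 z -4..4
-2 21 y -25..16 z -5..6
4 18 y -25..11 z -6..8
10 20 y -25..14 z -5..7
16 18 y -24..17 z -6..7
open
-80 2743 y -15..13 |z| 20..57
-74 1075 y 3..12 |z| 22..56
-68 710 y -13..12 |z| 21..46
-62 486 y -13..10 |z| 21..37
-56 534 y -13..10 |z| 21..37
-50 458 y -13..10 |z| 21..37
-44 424 y -13..10 |z| 21..38
-38 359 y -13..10 |z| 21..38
-32 165 y -13..10 |z| 21..35
-26 5 y -3..-0 |z| 21..24
```

Both the wrist depth and the side view put the real fingertips at about tool x = -28 mm. That is roughly 45 mm short of the stated +17, and the side crop shows the shut fingers hovering above the grip. Nothing was touched. I'll add 45 mm to every descent.

>>> carry_out(linear=[[0,0,0],[0,0,0],[0,0,0],[0,0,0],[0,-2,1],[7,0,0],[10,0,0],[10,0,0],[10,0,0],[9,0,0]], yaw=[0,0,0,0,0,0,0,0,0,0], jaw=[45,45,45,45,45,45,45,45,45,45])

```text
time_s: 5.3
tcp_pos: [0.5589, 0.1943, 0.1318]
tool_rot: [0.705, -0.043, 0.706, 0.043]
ft_force: [-0.8, 0.5, 0.5]
width: 0.527
```

>>> carry_out(linear=[[0,0,0],[0,0,0],[0,0,0],[0,0,0],[0,0,0],[0,0,0],[0,0,0],[0,0,0],[0,0,0],[0,0,0]], yaw=[0,0,0,0,0,0,0,0,0,0], jaw=[45,35,25,15,5,0,0,0,0,0])

```text
time_s: 6.13
tcp_pos: [0.5598, 0.1945, 0.1346]
tool_rot: [0.706, -0.043, 0.705, 0.043]
ft_force: [-0.0, 0.4, 6.2]
width: 0.13
```

```bash
sed -i 's/^def plan/OFF=.045 # real fingertips sit 45 mm short of reported TCP\ndef plan/; s/target)-np.array(s\["tcp_pos"\])/target)-[0,0,OFF]-np.array(s["tcp_pos"])/' h.py
python3 - <<'E'
from h import *
plan(S(-35,-9.7,178),6.75)
E
```

```text
t 6.13 tcp [0.5598 0.1945 0.1346] zang 6.92 tilt 0.09 w 0.130 q6 0.15 F [-0.   0.4  6.2] | turn 0.17 then shift [ 1.6 -0.6 -0.1]
```

>>> carry_out(linear=[[-1.5,0,0],[0,0,0],[0,4,0],[0,4,0],[0,4,0],[0,4,0],[0,4,0],[0,1.5,0],[0,0,0],[0,0,0]], yaw=[0,0,0,0,0,0,0,0,0,0], jaw=[0,0,0,0,0,0,0,0,0,0])

```text
time_s: 6.97
tcp_pos: [0.5568, 0.2159, 0.1352]
tool_rot: [0.706, -0.043, 0.706, 0.043]
ft_force: [0.4, 0.3, -2.1]
width: 0.134
```

```bash
python3 look.py wrist w4
python3 - <<'E'
from h import *
plan(S(-35,11.8,179.5),6.75)
E
python3 m2.py w4 | head -3
python3 - <<'E'
import cv2
im=cv2.imread("pics/w4.png")
cv2.imwrite("pics/w4c.png",cv2.resize(im[0:420,250:600],None,fx=1.4,fy=1.4))
E
```

```text
t 7.02 tcp [0.5568 0.2157 0.1352] zang 6.93 tilt 0.00 w 0.134 q6 0.19 F [ 0.1  0.2 -2. ] | turn 0.18 then shift [ 0.7 -0.5  0.4]
grip top 3205 x -53.8..-17.1 y -6.7..29.7 z med 195.9
bar top 2818 x -38.1..-20.5 y -58.4..137.9 z med 154.2
bar line x0 -37.51 slope deg 2.44
```

View pics/w4c.png

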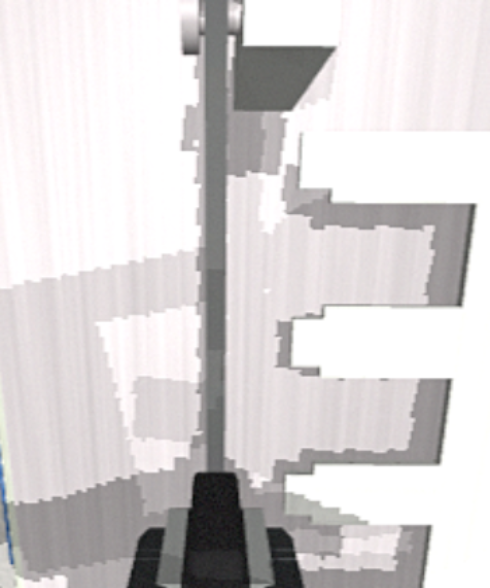

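The bar is held, with about 2 N of weight on the wrist, and has slid along freely. I'll draw it out now.

>>> carry_out(linear=[[0,0,-2],[0,0,-3],[0,0,-4],[0,0,-4],[0,0,-4],[0,0,-4],[0,0,-4],[0,0,-4],[0,0,0],[0,0,0]], yaw=[0,0,0,0,0,0,0,0,0,0], jaw=[0,0,0,0,0,0,0,0,0,0])

```text
time_s: 7.85
tcp_pos: [0.528, 0.2123, 0.1355]
tool_rot: [0.706, -0.043, 0.706, 0.043]
ft_force: [0.1, -0.2, -1.6]
width: 0.133
```

```bash
python3 - <<'E'
from h import *
plan(S(-64,11.8,179.5),6.75)
c,s_=np.cos(TYAW),np.sin(TYAW)
plan([TR[0],TR[1],.25],np.degrees(TYAW)+90)
plan([TR[0],TR[1],.25],np.degrees(TYAW)-90)
print(sense()["joint_pos"])
E
python3 look.py side s5
```

```text
t 7.85 tcp [0.528  0.2123 0.1355] zang 6.93 tilt 0.02 w 0.133 q6 0.20 F [ 0.1 -0.2 -1.6] | turn 0.18 then shift [ 1.  -0.5  0.4]
t 7.85 tcp [0.528  0.2123 0.1355] zang 6.93 tilt 0.02 w 0.133 q6 0.20 F [ 0.1 -0.2 -1.6] | turn -78.87 then shift [ -69.6  -36.5 -325.7]
t 7.85 tcp [0.528  0.2123 0.1355] zang 6.93 tilt 0.02 w 0.133 q6 0.20 F [ 0.1 -0.2 -1.6] | turn -78.87 then shift [ -69.6  -36.5 -325.7]
[3.17351486e-01 2.08526400e-01 1.37616427e+00 5.57198129e-05
 1.55650722e+00 1.96369785e-01]
```

View pics/s5.png

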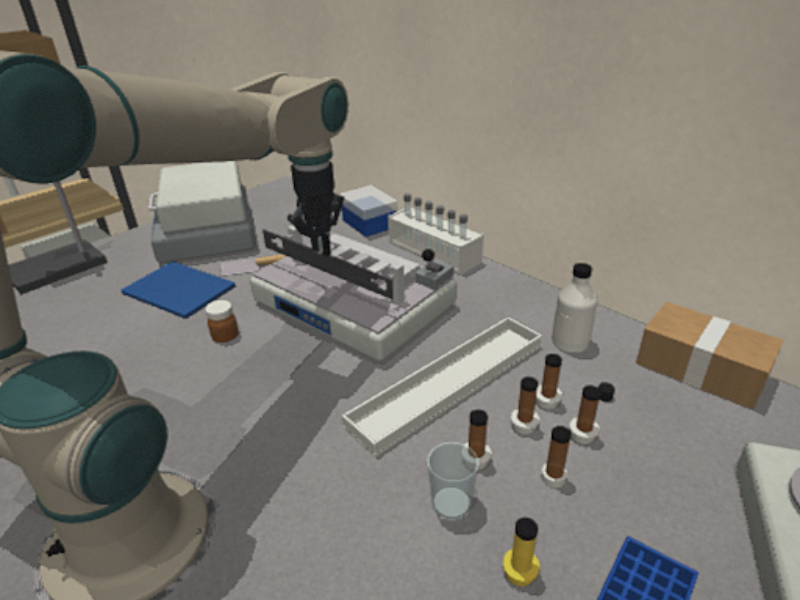

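The bar is off both studs and clear. Now I'll raise it, turn it and carry it over the tray.

>>> carry_out(linear=[[-12,0,0],[-20,0,0],[-20,0,0],[-18,0,0],[0,0,0],[0,0,0],[0,0,0],[0,0,0],[0,0,0],[0,0,0]], yaw=[0,0,0,0,-4,-6.5,-6.5,-6.5,-6.5,-6.5], jaw=[0,0,0,0,0,0,0,0,0,0])

```text
time_s: 8.73
tcp_pos: [0.5284, 0.2123, 0.2063]
tool_rot: [0.657, -0.263, 0.656, 0.263]
ft_force: [0.3, 1.1, -0.8]
width: 0.129
```

>>> carry_out(linear=[[0,0,0],[0,0,0],[0,0,0],[0,0,0],[0,0,0],[0,0,0],[0,0,0],[0,-2,-12],[0,-2.4,-22],[0,-2.4,-22]], yaw=[-6.5,-6.5,-6.5,-6.5,-6.5,-6.5,-3.4,0,0,0], jaw=[0,0,0,0,0,0,0,0,0,0])

```text
time_s: 9.57
tcp_pos: [0.5309, 0.1549, 0.2059]
tool_rot: [0.518, -0.481, 0.518, 0.481]
ft_force: [0.9, 0.1, -2.0]
width: 0.131
```

>>> carry_out(linear=[[0,-2.4,-24],[0,-2.4,-24],[0,-2.4,-24],[0,-2.4,-24],[0,-2.4,-24],[0,-2.4,-24],[0,-2.4,-24],[0,-2.4,-24],[0,-2.4,-24],[0,-2.4,-24]], yaw=[0,0,0,0,0,0,0,0,0,0], jaw=[0,0,0,0,0,0,0,0,0,0])

```text
time_s: 10.4
tcp_pos: [0.537, -0.0873, 0.2061]
tool_rot: [0.519, -0.481, 0.518, 0.48]
ft_force: [0.9, 0.8, -1.4]
width: 0.133
```

>>> carry_out(linear=[[0,-2.4,-20],[0,-2,-10],[0,0,0],[0,0,0],[0,0,0],[0,0,0],[0,0,0],[0,0,0],[0,0,0],[0,0,0]], yaw=[0,0,0,0,0,0,0,0,0,0], jaw=[0,0,0,0,0,0,0,0,0,0])

```text
time_s: 11.23
tcp_pos: [0.5395, -0.1151, 0.2053]
tool_rot: [0.518, -0.482, 0.518, 0.482]
ft_force: [-0.3, -0.3, -1.0]
width: 0.131
```

```bash
python3 look.py wrist w6;python3 - <<'E'
from h import *
plan([TR[0],TR[1],.0735],np.degrees(TYAW)+90)
P=np.load("w6_P.npy");c,s=np.cos(TYAW),np.sin(TYAW);d=(P[...,:2]-TR)*1e3
L=np.stack([c*d[...,0]+s*d[...,1],-s*d[...,0]+c*d[...,1],P[...,2]*1e3],-1).reshape(-1,3)
for n,a,b in(("rim",24,34),("floor",2,9),("bar",60,400)):
    q=L[(L[:,2]>a)&(L[:,2]<b)&(abs(L[:,0])<230)&(abs(L[:,1])<60)]
    if len(q)>10: print(n,len(q),np.round(np.percentile(q,[1,50,99],axis=0),1).tolist())
q=L[(L[:,2]>24)&(L[:,2]<34)&(abs(L[:,0])<150)]
for a,b in((-60,-25),(25,60)):
    r=q[(q[:,1]>a)&(q[:,1]<b)]
    if len(r)>10: print("wall",a,len(r),np.percentile(r[:,1],[2,50,98]).round(1),np.degrees(np.polyfit(r[:,0],r[:,1],1)[0]).round(2))
E
```

```text
t 11.28 tcp [ 0.5395 -0.1153  0.2053] zang 85.84 tilt 0.01 w 0.135 q6 -1.78 F [-1.  -0.5 -1.3] | turn 0.04 then shift [ 1.768e+02 -1.000e+00  1.000e-01]
rim 2162 [[-183.6, -41.0, 24.3], [-69.9, 38.5, 29.8], [100.5, 43.6, 31.8]]
floor 11175 [[-191.0, -36.1, 3.1], [-76.4, 7.7, 5.2], [100.6, 38.7, 7.2]]
bar 40197 [[-112.7, -56.7, 223.5], [-13.0, -0.6, 301.0], [11.1, 56.2, 370.8]]
wall -60 890 [-41.  -38.3 -36.1] 0.09
wall 25 893 [38.7 40.8 43.6] 0.08
```

>>> carry_out(linear=[[10,0,1],[22,0,0],[22,0,0],[22,0,0],[22,0,0],[22,0,0],[22,0,0],[18,0,0],[8,0,0],[4,0,0]], yaw=[0,0,0,0,0,0,0,0,0,0], jaw=[0,0,0,0,0,0,0,0,0,0])

```text
time_s: 12.12
tcp_pos: [0.5384, -0.1141, 0.0312]
tool_rot: [0.517, -0.48, 0.518, 0.482]
ft_force: [-0.4, 0.0, -1.3]
width: 0.135
```

>>> carry_out(linear=[[1,0,0],[1,0,0],[1,0,0],[0,0,0],[0,0,0],[0,0,0],[0,0,0],[0,0,0],[0,0,0],[0,0,0]], yaw=[0,0,0,0,0,0,0,0,0,0], jaw=[0,0,0,0,0,0,0,0,0,0])

```text
time_s: 12.95
tcp_pos: [0.5395, -0.1145, 0.0303]
tool_rot: [0.518, -0.481, 0.518, 0.481]
ft_force: [0.1, 0.6, -1.4]
width: 0.133
```

Run:
```python
from h import *
plan([TR[0],TR[1],.0735],np.degrees(TYAW)+90)
```

```text
t 12.95 tcp [ 0.5395 -0.1145  0.0303] zang 85.82 tilt 0.01 w 0.133 q6 -1.77 F [ 0.1  0.6 -1.4] | turn 0.02 then shift [ 1.8 -1.  -0.7]
```

>>> carry_out(linear=[[1,0,0],[0.5,0,0],[0.5,0,0],[0.5,0,0],[0,0,0],[0,0,0],[0,0,0],[0,0,0],[0,0,0],[0,0,0]], yaw=[0,0,0,0,0,0,0,0,0,0], jaw=[0,0,0,0,0,0,0,0,0,0])

```text
time_s: 13.78
tcp_pos: [0.5396, -0.1145, 0.0283]
tool_rot: [0.518, -0.482, 0.518, 0.481]
ft_force: [-2.7, 0.7, 5.8]
width: 0.133
```

>>> carry_out(linear=[[-0.5,0,0],[0,0,0],[0,0,0],[0,0,0],[0,0,0],[0,0,0],[-15,0,0],[-30,0,0],[-35,0,0],[-30,0,0]], yaw=[0,0,0,0,0,0,0,0,0,0], jaw=[5,15,30,45,45,45,45,45,45,45])

```text
time_s: 14.62
tcp_pos: [0.5395, -0.1145, 0.1401]
tool_rot: [0.518, -0.482, 0.518, 0.481]
ft_force: [0.0, -0.2, 0.8]
width: 0.522
```

>>> carry_out(linear=[[-30,0,0],[-20,0,0],[0,0,0],[0,0,0],[0,0,0],[0,0,0],[0,0,0],[0,0,0],[0,0,0],[0,0,0]], yaw=[0,0,0,0,0,0,0,0,0,0], jaw=[45,45,45,45,45,45,45,45,45,45])

```text
time_s: 15.45
tcp_pos: [0.5394, -0.1144, 0.1879]
tool_rot: [0.518, -0.481, 0.518, 0.482]
ft_force: [1.0, -0.3, -0.1]
width: 0.528
```

```bash
python3 look.py side s7;python3 - <<'E'
from h import *
d=np.load("s7.npz");P=cloud("side",d["d"]).reshape(-1,3)
c,s=np.cos(TYAW),np.sin(TYAW);e=(P[:,:2]-TR)*1e3
L=np.stack([c*e[:,0]+s*e[:,1],-s*e[:,0]+c*e[:,1],P[:,2]*1e3],-1)
q=L[(L[:,2]>35)&(L[:,2]<120)&(abs(L[:,0])<215)&(abs(L[:,1])<75)&(L[:,1]>-60)];print(np.round(np.percentile(q,[1,50,99],axis=0),1))
plan([.620,-.265,.11],96.75)
E
cat > vfind.py <<'E'
from h import *
import sys
from scipy.ndimage import label
def vials(P):
    P=P.reshape(-1,3);q=P[(P[:,2]>.088)&(P[:,2]<.108)&(P[:,0]>.3)&(P[:,0]<.7)&(P[:,1]>-.46)&(P[:,1]<-.17)]
    ix=((q[:,0]-.3)/.003).astype(int);iy=((q[:,1]+.46)/.003).astype(int);G=np.zeros((140,100),int);G[ix,iy]=1
    L,k=label(G,np.ones((3,3)));l=L[ix,iy]
    for i in range(1,k+1):
        r=q[l==i]
        if len(r)>15: print(len(r),"mid",np.round((np.percentile(r,2,axis=0)+np.percentile(r,98,axis=0))[:2]/2,4),"size",np.round(np.ptp(r,axis=0)*1e3,0))
if __name__=="__main__":
    n,o=sys.argv[1:3]; vials(np.load(o+"_P.npy"))
E
python3 vfind.py side s7
```

```text
[[-172.1   -7.1   35.1]
 [  -9.9   -2.2   45.9]
 [ 169.4    4.4   89.6]]
t 15.50 tcp [ 0.5395 -0.1145  0.1881] zang 85.83 tilt 0.02 w 0.530 q6 -1.77 F [-0.2 -0.9 -0.9] | turn -10.92 then shift [ 123.   -62.3 -159. ]
176 mid [ 0.3296 -0.4175] size [27. 27. 10.]
112 mid [ 0.3495 -0.2853] size [69. 69.  4.]
104 mid [ 0.4356 -0.2604] size [27. 27.  9.]
118 mid [ 0.4889 -0.3646] size [28. 26.  9.]
89 mid [ 0.5462 -0.2714] size [29. 25.  8.]
97 mid [ 0.5937 -0.3512] size [27. 27.  9.]
79 mid [ 0.6216 -0.2664] size [28. 25.  8.]
```

View pics/s7.png

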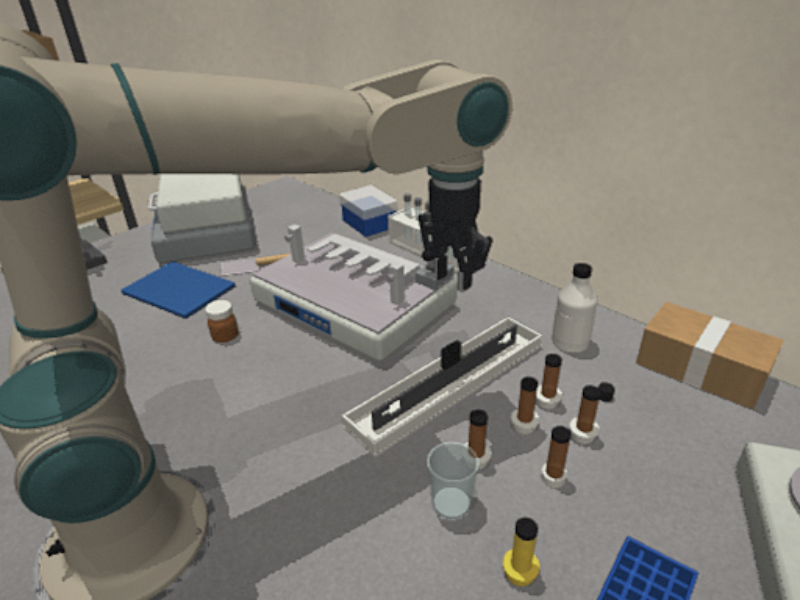

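The bar stands on edge in the tray and the vials haven't moved. I'll start with vial E at (.621, -.2655), going to slot 1.

>>> carry_out(linear=[[0,0,0],[0,0,0],[0,-10,-26],[0,-10,-26],[0,-10,-26],[0,-10,-26],[0,-11,-26],[0,-11.5,-28.5],[0,0,0],[0,0,0]], yaw=[-5.5,-5.4,0,0,0,0,0,0,0,0], jaw=[45,45,45,45,45,45,45,45,45,45])

```text
time_s: 16.33
tcp_pos: [0.62, -0.2656, 0.1865]
tool_rot: [0.47, -0.527, 0.47, 0.529]
ft_force: [-0.0, 0.1, 0.9]
width: 0.531
```

```bash
python3 look.py wrist w8;python3 vfind.py w w8
python3 - <<'E'
from h import *
plan([.621,-.2655,.063],96.75)
P=np.load("w8_P.npy").reshape(-1,3)
T=(P-sense()["tcp_pos"])@toolR()*1e3
m=(abs(T[:,1])<14)&(abs(T[:,2])<60)&(T[:,0]<10)&(T[:,0]>-60);q=T[m]
print("tips x",np.percentile(q[:,0],[90,99,100]).round(1),"y",np.percentile(q[:,1],[1,99]).round(1),"inner z",q[q[:,2]<0][:,2].max().round(1),q[q[:,2]>0][:,2].min().round(1))
E
```

```text
1054 mid [ 0.4886 -0.3632] size [27. 27. 10.]
718 mid [ 0.5458 -0.2702] size [26. 26.  4.]
684 mid [ 0.5928 -0.3495] size [27. 26. 10.]
594 mid [ 0.6202 -0.2654] size [27. 26. 10.]
t 16.38 tcp [ 0.62   -0.2646  0.1875] zang 96.70 tilt 0.07 w 0.529 q6 -2.15 F [-0.5 -0.5  0.2] | turn -0.05 then shift [169.5  -1.   -1.2]
tips x [-32.  -25.9 -23.9] y [-9.8 12.1] inner z -23.5 20.9
```

View pics/w8.png

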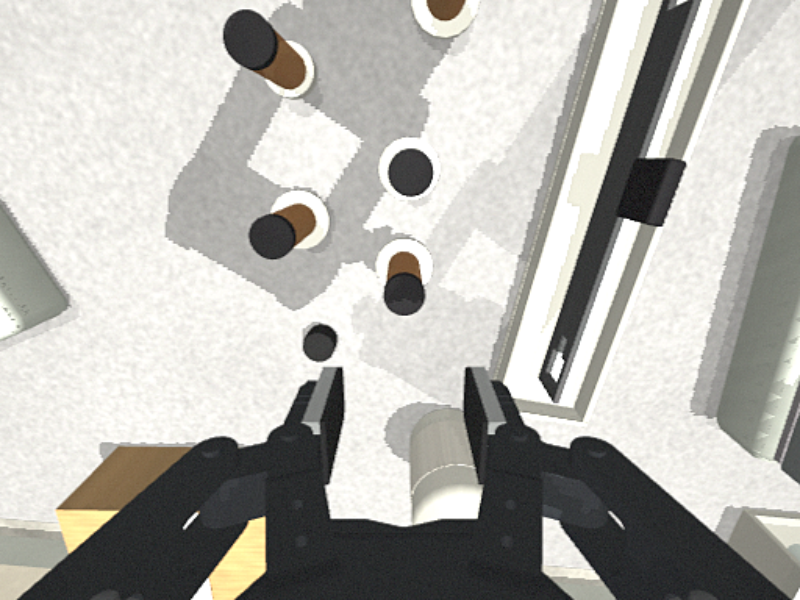

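>>> carry_out(linear=[[10,0,-0.5],[22,0,0],[22,0,0],[22,0,0],[22,0,0],[22,0,0],[22,0,0],[17,0,0],[10,0,0],[0,0,0]], yaw=[0,0,0,0,0,0,0,0,0,0], jaw=[45,45,45,45,45,45,45,45,45,45])

```text
time_s: 17.22
tcp_pos: [0.6187, -0.2634, 0.0165]
tool_rot: [0.469, -0.527, 0.47, 0.53]
ft_force: [0.8, 0.8, -1.1]
width: 0.527
```

>>> carry_out(linear=[[0,0,0],[0,0,0],[0,0,0],[0,0,0],[0,0,0],[0,0,0],[0,0,0],[0,0,0],[0,0,0],[0,0,0]], yaw=[0,0,0,0,0,0,0,0,0,0], jaw=[40,35,30,25,20,15,15,15,15,15])

```text
time_s: 18.05
tcp_pos: [0.6212, -0.2654, 0.0213]
tool_rot: [-0.47, 0.529, -0.469, -0.527]
ft_force: [0.2, 1.5, 7.0]
width: 0.29
```

Run:
```python
from h import *
plan(S(-80,-84,63+75+50),96.75)
```

```text
t 18.05 tcp [ 0.6212 -0.2654  0.0213] zang 96.72 tilt 0.17 w 0.290 q6 -2.15 F [0.2 1.5 7. ] | turn -0.03 then shift [-122.4   51.7  388.8]
```

>>> carry_out(linear=[[-10,0,0],[-25,0,0],[-30,0,0],[-30,0,0],[-25,3,20],[-10,7,40],[0,6,40],[0,6,40],[0,6,40],[0,6,40]], yaw=[0,0,0,0,0,0,0,0,0,0], jaw=[15,15,15,15,15,15,15,15,15,15])

```text
time_s: 18.88
tcp_pos: [0.5597, -0.0491, 0.1498]
tool_rot: [-0.47, 0.528, -0.47, -0.528]
ft_force: [-0.3, 1.0, 0.1]
width: 0.289
```

>>> carry_out(linear=[[0,5,40],[0,5,40],[0,5,40],[0,3,30],[0,0,10],[0,0,0],[0,0,0],[0,0,0],[0,0,0],[0,0,0]], yaw=[0,0,0,0,0,0,0,0,0,0], jaw=[15,15,15,15,15,15,15,15,15,15])

```text
time_s: 19.72
tcp_pos: [0.5244, 0.1048, 0.1492]
tool_rot: [0.47, -0.528, 0.47, 0.528]
ft_force: [-0.4, -0.4, -0.6]
width: 0.288
```

```bash
python3 look.py wrist w9; python3 look.py side s9
python3 - <<'E'
from h import *
s=sense();R=toolR()
plan(S(-80,-84,63+75+5),96.75)
# vial foot/collar height below TCP: points near tool axis
for n,o in(("wrist","w9"),("side","s9")):
    P=np.load(o+"_P.npy").reshape(-1,3);T=(P-s["tcp_pos"])@R*1e3
    q=T[(np.hypot(T[:,1],T[:,2])<30)&(T[:,0]>-45)&(T[:,0]<40)]
    print(n,len(q),"lowest x",np.percentile(q[:,0],[50,95,99]).round(1) if len(q) else "")
    for a in range(-44,40,6):
        r=q[(q[:,0]>=a)&(q[:,0]<a+6)]
        if len(r)>3: print(a,len(r),"y %.0f..%.0f z %.0f..%.0f"%(r[:,1].min(),r[:,1].max(),r[:,2].min(),r[:,2].max()))
E
```

```text
t 19.82 tcp [0.5243 0.1052 0.1492] zang 96.64 tilt 0.00 w 0.289 q6 -1.56 F [ 0.1  0.3 -1.6] | turn -0.11 then shift [51.2 -0.6  9.6]
wrist 3637 lowest x [-16.4   2.2   5.1]
-44 578 y 4..13 z -27..25
-38 510 y 4..13 z -27..25
-32 356 y 4..14 z -25..24
-26 186 y 4..14 z -13..12
-20 166 y 3..13 z -13..12
-14 150 y 2..14 z -13..12
-8 135 y 2..14 z -13..12
-2 1399 y -7..23 z -23..22
4 63 y 9..23 z -21..20
16 9 y 17..18 z -6..5
side 276 lowest x [-6.5 19.1 21.6]
-44 36 y -7..14 z -29..23
-38 23 y -6..12 z -26..18
-32 23 y -6..11 z -26..18
-26 17 y -2..14 z -20..14
-20 14 y -1..12 z -15..2
-14 16 y -7..11 z -15..3
-8 16 y -4..12 z -14..6
-2 64 y -23..24 z -24..21
4 22 y -23..22 z -24..21
10 18 y -6..17 z -19..6
16 22 y -6..16 z -19..8
```

>>> carry_out(linear=[[0,0,5],[0,0,5],[15,0,0],[20,0,0],[10,0,0],[5.4,0,0],[0,0,0],[0,-10,0],[0,-20,0],[0,-15,0]], yaw=[0,0,0,0,0,0,0,0,0,0], jaw=[15,15,15,15,15,15,15,15,15,15])

```text
time_s: 20.65
tcp_pos: [0.5691, 0.1216, 0.1004]
tool_rot: [-0.471, 0.529, -0.469, -0.528]
ft_force: [0.3, -0.3, -0.8]
width: 0.289
```

Run:
```python
from h import *
plan(S(32,-84,98.8+45),96.75)
```

```text
t 20.65 tcp [0.5691 0.1216 0.1004] zang 96.73 tilt 0.14 w 0.289 q6 -1.54 F [ 0.3 -0.3 -0.8] | turn -0.02 then shift [  1.8 -66.2  -1.5]
```

>>> carry_out(linear=[[0.5,0,-0.8],[0,-8,0],[0,-8,0],[0,-8,0],[0,-8,0],[0,-8,0],[0,-8,0],[0,-6,0],[0,-4,0],[0,0,0]], yaw=[0,0,0,0,0,0,0,0,0,0], jaw=[15,15,15,15,15,15,15,15,15,15])

```text
time_s: 21.48
tcp_pos: [0.6257, 0.1273, 0.0987]
tool_rot: [-0.47, 0.529, -0.47, -0.528]
ft_force: [0.2, -0.2, -1.1]
width: 0.288
```

>>> carry_out(linear=[[0,-2,0],[0,-2,0],[0,-2,0],[0,-1,0],[0,-1,0],[0,-1,0],[0,-1,0],[0,0,0],[0,0,0],[0,0,0]], yaw=[0,0,0,0,0,0,0,0,0,0], jaw=[15,15,15,15,15,15,15,15,15,15])

```text
time_s: 22.32
tcp_pos: [0.6349, 0.1284, 0.0984]
tool_rot: [0.47, -0.528, 0.47, 0.529]
ft_force: [-4.6, -0.7, 1.2]
width: 0.283
```

```bash
python3 - <<'E'
from h import *
plan(S(32,-84,98.8+45),96.75)
E
python3 look.py wrist w10
```

```text
t 22.32 tcp [0.6349 0.1284 0.0984] zang 96.73 tilt 0.06 w 0.283 q6 -1.55 F [-4.6 -0.7  1.2] | turn -0.02 then shift [-0.4 -0.1 -0.5]
```

View pics/w10.png

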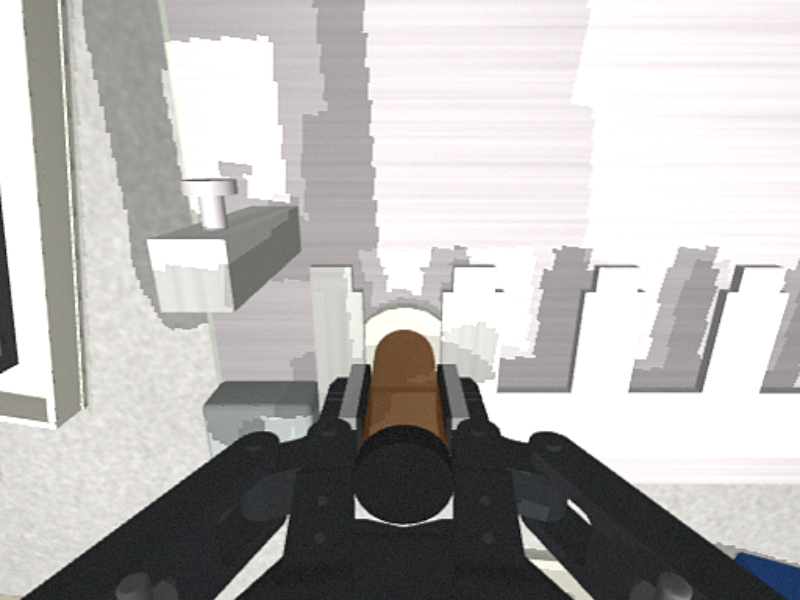

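Vial E is in slot 1 with its barrel against the slot end (4.6 N back-force). I'll lower it and release.

>>> carry_out(linear=[[1,0,0],[1,0,0],[0,0,0],[0,0,0],[0,0,0],[0,0,0],[0,0,0],[0,0,0],[-15,0,0],[-25,0,0]], yaw=[0,0,0,0,0,0,0,0,0,0], jaw=[15,15,22,28,34,40,40,40,40,40])

```text
time_s: 23.2
tcp_pos: [0.6337, 0.1282, 0.1331]
tool_rot: [0.468, -0.527, 0.472, 0.53]
ft_force: [0.1, 0.3, 0.3]
width: 0.47
```

>>> carry_out(linear=[[-30,0,0],[-30,0,0],[0,0,-25],[0,3,-38],[0,3,-38],[0,3,-38],[0,3,-38],[0,3,-38],[0,3,-38],[0,3,-38]], yaw=[0,0,0,0,0,0,0,0,0,0], jaw=[40,40,40,40,45,45,45,45,45,45])

```text
time_s: 24.03
tcp_pos: [0.6484, -0.1649, 0.1966]
tool_rot: [-0.47, 0.529, -0.47, -0.528]
ft_force: [0.9, 0.2, 0.8]
width: 0.528
```

```bash
cat > chk.py <<'E'
from h import *
from m2h import loc
import sys
# seated vials: cap tops z ~170 in stirrer frame
for n in sys.argv[1:]:
    im,d=get_image(n);np.save(n+"_last_P.npy",cloud(n,d))
    L=loc(cloud(n,d)).reshape(-1,3)
    for k,y0 in enumerate((-84,-28,28,84),1):
        q=L[(abs(L[:,1]-y0)<25)&(L[:,0]>-40)&(L[:,0]<75)&(L[:,2]>155)&(L[:,2]<180)]
        if len(q)>10: print(n,"slot",k,len(q),"mid",np.round((np.percentile(q,2,axis=0)+np.percentile(q,98,axis=0))/2,1)[:2],"top %.1f"%np.percentile(q[:,2],90))
    import vfind; vfind.vials(cloud(n,d))
E
cat > m2h.py <<'E'
from h import *
def loc(q):
    c,s=np.cos(YAW),np.sin(YAW);d=(q[...,:2]-O)*1e3
    return np.stack([c*d[...,0]+s*d[...,1],-s*d[...,0]+c*d[...,1],q[...,2]*1e3],-1)
E
python3 chk.py side scene
python3 - <<'E'
from h import *
plan([.546,-.2707,.15],96.75)
E
```

```text
side slot 1 65 mid [ 31.1 -85.3] top 170.8
47 mid [ 0.3319 -0.2888] size [36. 63.  3.]
176 mid [ 0.33   -0.4177] size [28. 27. 10.]
37 mid [ 0.3603 -0.2672] size [47. 34.  5.]
24 mid [ 0.3687 -0.3053] size [28. 29.  3.]
104 mid [ 0.4353 -0.2605] size [27. 28.  9.]
120 mid [ 0.4883 -0.3646] size [29. 26.  9.]
89 mid [ 0.5458 -0.2715] size [28. 27.  9.]
98 mid [ 0.5931 -0.3513] size [30. 26.  9.]
scene slot 1 83 mid [ 31.2 -84.3] top 174.2
67 mid [ 0.3293 -0.416 ] size [28. 24. 14.]
59 mid [ 0.4346 -0.2591] size [26. 24. 16.]
73 mid [ 0.4875 -0.3634] size [28. 25. 14.]
75 mid [ 0.545  -0.2693] size [29. 26. 15.]
80 mid [ 0.592  -0.3497] size [28. 26. 12.]
t 24.13 tcp [ 0.6477 -0.169   0.1957] zang 96.34 tilt 0.09 w 0.525 q6 -1.99 F [0.5 0.1 0.3] | turn -0.41 then shift [ 90.9 112.9 -88.9]
```

>>> carry_out(linear=[[0,0,0],[0,28,-22],[0,28,-22],[0,28,-22],[0,28.9,-22.9],[0,0,0],[20,0,0],[30,0,0],[30,0,0],[30,0,0]], yaw=[-0.2,0,0,0,0,0,0,0,0,0], jaw=[45,45,45,45,45,45,45,45,45,45])

```text
time_s: 24.97
tcp_pos: [0.5478, -0.2634, 0.0856]
tool_rot: [-0.469, 0.53, -0.468, -0.529]
ft_force: [0.2, -0.1, -1.4]
width: 0.524
```

Run:
```python
from h import *
plan([.5456,-.2705,.063],96.75)
```

```text
t 24.97 tcp [ 0.5478 -0.2634  0.0856] zang 97.04 tilt 0.09 w 0.524 q6 -2.20 F [ 0.2 -0.1 -1.4] | turn 0.29 then shift [67.6  3.1 -6.8]
```

>>> carry_out(linear=[[0,2,-4],[0,0,0],[0,0,0],[15,0,0],[20,0,0],[20,0,0],[10,0,0],[2,0,0],[0,0,0],[0,0,0]], yaw=[0.2,0,0,0,0,0,0,0,0,0], jaw=[45,45,45,45,45,45,45,45,45,45])

```text
time_s: 25.8
tcp_pos: [0.5468, -0.2696, 0.0215]
tool_rot: [-0.47, 0.53, -0.47, -0.527]
ft_force: [0.6, 0.4, 0.1]
width: 0.53
```

Run:
```python
from h import *
plan([.5456,-.2705,.063],96.75)
```

```text
t 25.80 tcp [ 0.5468 -0.2696  0.0215] zang 96.73 tilt 0.18 w 0.530 q6 -2.21 F [0.6 0.4 0.1] | turn -0.02 then shift [ 3.5  1.3 -0.8]
```

>>> carry_out(linear=[[1.5,1.2,-0.5],[0,0,0],[0,0,0],[0,0,0],[0,0,0],[0,0,0],[0,0,0],[0,0,0],[0,0,0],[0,0,0]], yaw=[0,0,0,0,0,0,0,0,0,0], jaw=[45,40,35,30,25,20,15,15,15,15])

```text
time_s: 26.63
tcp_pos: [0.5447, -0.2698, 0.0183]
tool_rot: [-0.47, 0.529, -0.47, -0.528]
ft_force: [0.0, -0.0, 4.0]
width: 0.292
```

Run:
```python
from h import *
plan(S(-80,-28,130+20+45),96.75)
```

```text
t 26.63 tcp [ 0.5447 -0.2698  0.0183] zang 96.72 tilt 0.04 w 0.292 q6 -2.21 F [ 0. -0.  4.] | turn -0.03 then shift [-131.9  -24.5  440.4]
```

>>> carry_out(linear=[[-10,0,0],[-25,0,0],[-30,0,0],[-30,0,0],[-25,-1,20],[-12,-2,38],[0,-2.5,40],[0,-2.5,40],[0,-2.5,40],[0,-2.5,40]], yaw=[0,0,0,0,0,0,0,0,0,0], jaw=[15,15,15,15,15,15,15,15,15,15])

```text
time_s: 27.47
tcp_pos: [0.5311, -0.0498, 0.1499]
tool_rot: [0.47, -0.528, 0.47, 0.529]
ft_force: [1.5, 0.8, -0.7]
width: 0.288
```

>>> carry_out(linear=[[0,-2.5,40],[0,-2.5,40],[0,-2.5,40],[0,-2,40],[0,-2,40],[0,-2,22.4],[0,0,0],[0,0,0],[0,0,0],[0,0,0]], yaw=[0,0,0,0,0,0,0,0,0,0], jaw=[15,15,15,15,15,15,15,15,15,15])

```text
time_s: 28.3
tcp_pos: [0.5193, 0.1697, 0.1498]
tool_rot: [0.47, -0.528, 0.47, 0.528]
ft_force: [-0.3, -0.5, -0.7]
width: 0.29
```

```bash
cat > held.py <<'E'
from h import *
import sys
slot=float(sys.argv[1]); x=float(sys.argv[2]) if len(sys.argv)>2 else -80
s=sense();R=toolR();c=cam("wrist");im,d=get_image("wrist");P=cloud("wrist",d,c).reshape(-1,3);T=(P-s["tcp_pos"])@R*1e3
q=T[(np.hypot(T[:,1],T[:,2])<30)&(T[:,0]>-8)&(T[:,0]<9)]
h=np.bincount((q[:,0]+10).astype(int));top=np.argmax(h)-10
top=np.median(q[(abs(q[:,0]-top-.5)<2.5)&(q[:,1]<20)][:,0])
cl=q[q[:,0]<top+3]
print("collar top at tool x %.1f -> foot %.1f; collar z %.1f..%.1f y max %.1f"%(top,top+20,cl[:,2].min(),cl[:,2].max(),cl[:,1].max()))
zc=(np.percentile(cl[:,2],1)+np.percentile(cl[:,2],99))/2
foot=top+20
p=S(x,slot,77.0+foot+45); print("zc %.1f"%zc); plan(p,96.75)
E
python3 held.py -28
```

```text
collar top at tool x -1.9 -> foot 18.1; collar z -22.7..21.7 y max 21.9
zc -0.5
t 28.35 tcp [0.5194 0.1696 0.1499] zang 96.63 tilt 0.01 w 0.292 q6 -1.44 F [ 0.3 -0.3 -0.1] | turn -0.12 then shift [54.7  2.   1. ]
```

>>> carry_out(linear=[[15,0,1.4],[20,0,0],[14,0,0],[5.5,0,0],[0,-10,0],[0,-15,0],[0,-10,0],[0,-5,0],[0,0,0],[0,0,0]], yaw=[0,0,0,0,0,0,0,0,0,0], jaw=[15,15,15,15,15,15,15,15,15,15])

```text
time_s: 29.18
tcp_pos: [0.5587, 0.1765, 0.0955]
tool_rot: [0.47, -0.528, 0.47, 0.528]
ft_force: [-0.4, 0.6, -0.9]
width: 0.289
```

```bash
python3 held.py -28 32
```

```text
collar top at tool x -1.8 -> foot 18.2; collar z -22.7..21.7 y max 22.0
zc -0.5
t 29.23 tcp [0.5585 0.1766 0.0955] zang 96.70 tilt 0.02 w 0.288 q6 -1.44 F [-0.3 -0.  -1. ] | turn -0.05 then shift [  0.3 -70.3  -1.3]
```

>>> carry_out(linear=[[0,0,-0.6],[0,-8,0],[0,-8,0],[0,-8,0],[0,-8,0],[0,-8,0],[0,-8,0],[0,-8,0],[0,-5,0],[0,0,0]], yaw=[0,0,0,0,0,0,0,0,0,0], jaw=[15,15,15,15,15,15,15,15,15,15])

```text
time_s: 30.07
tcp_pos: [0.6198, 0.1834, 0.0954]
tool_rot: [-0.47, 0.528, -0.47, -0.528]
ft_force: [0.1, 0.5, -0.5]
width: 0.289
```

>>> carry_out(linear=[[0,-3,0],[0,-2,0],[0,-2,0],[0,-1,0],[0,-1,0],[0,-1,0],[0,-0.8,0],[0,0,0],[0,0,0],[0,0,0]], yaw=[0,0,0,0,0,0,0,0,0,0], jaw=[15,15,15,15,15,15,15,15,15,15])

```text
time_s: 30.9
tcp_pos: [0.6275, 0.1844, 0.0955]
tool_rot: [0.468, -0.527, 0.472, 0.53]
ft_force: [-15.1, -2.7, 5.9]
width: 0.287
```

Run:
```python
from h import *
plan(S(32,-28,95.2+45),96.75)
```

```text
t 30.90 tcp [0.6275 0.1844 0.0955] zang 96.75 tilt 0.41 w 0.287 q6 -1.46 F [-15.1  -2.7   5.9] | turn 0.00 then shift [ 0.3 -0.9 -1. ]
```

Firm contact with the slot end (15 N). I'll lower, release and go for vial D.

>>> carry_out(linear=[[1,0,0],[1,0.5,0],[0,0,0],[0,0,0],[0,0,0],[0,0,0],[0,0,0],[0,0,0],[-15,0,0],[-25,0,0]], yaw=[0,0,0,0,0,0,0,0,0,0], jaw=[15,15,22,28,34,40,40,40,40,40])

```text
time_s: 31.73
tcp_pos: [0.6281, 0.1841, 0.1301]
tool_rot: [0.468, -0.527, 0.472, 0.53]
ft_force: [0.3, 0.6, -0.2]
width: 0.469
```

>>> carry_out(linear=[[-30,0,0],[-30,0,0],[0,0,-25],[0,-1,-38],[0,-1,-38],[0,-1,-38],[0,-1,-38],[0,-1,-38],[0,-1,-38],[0,-1,-38]], yaw=[0,0,0,0,0,0,0,0,0,0], jaw=[40,40,40,40,45,45,45,45,45,45])

```text
time_s: 32.57
tcp_pos: [0.6708, -0.1055, 0.1935]
tool_rot: [-0.47, 0.529, -0.47, -0.528]
ft_force: [0.2, -0.2, 0.0]
width: 0.53
```

>>> carry_out(linear=[[0,-1,-38],[0,-1,-38],[0,-1,-38],[0,0,-20],[0,0,0],[0,0,0],[0,0,0],[0,0,0],[0,0,0],[0,0,0]], yaw=[0,0,0,0,0,0,0,0,0,0], jaw=[45,45,45,45,45,45,45,45,45,45])

```text
time_s: 33.4
tcp_pos: [0.6896, -0.2351, 0.1938]
tool_rot: [-0.47, 0.529, -0.469, -0.529]
ft_force: [0.6, 0.7, -0.1]
width: 0.523
```

```bash
python3 chk.py side scene
python3 - <<'E'
from h import *
plan([.5925,-.3502,.063],96.75)
E
```

```text
side slot 1 63 mid [ 31.1 -85.5] top 170.6
side slot 2 62 mid [ 30.4 -29.4] top 170.1
41 mid [ 0.327  -0.2925] size [24. 54.  4.]
177 mid [ 0.33   -0.4178] size [28. 27.  9.]
33 mid [ 0.3642 -0.3015] size [41. 35.  3.]
22 mid [ 0.3666 -0.261 ] size [29. 18.  3.]
101 mid [ 0.4353 -0.2601] size [28. 26.  8.]
119 mid [ 0.4886 -0.365 ] size [30. 26.  9.]
99 mid [ 0.5936 -0.3516] size [33. 26.  9.]
scene slot 1 84 mid [ 30.2 -84.7] top 173.8
scene slot 2 77 mid [ 31.4 -28.6] top 174.1
68 mid [ 0.329 -0.416] size [30. 25. 14.]
19 mid [ 0.3217 -0.2928] size [16. 37.  8.]
68 mid [ 0.4354 -0.2591] size [29. 25. 15.]
72 mid [ 0.4877 -0.3632] size [28. 25. 14.]
79 mid [ 0.5927 -0.3501] size [28. 25. 13.]
t 33.50 tcp [ 0.6895 -0.2356  0.1936] zang 96.78 tilt 0.02 w 0.524 q6 -2.07 F [ 0.2 -0.5 -0.8] | turn 0.03 then shift [ 175.6  109.9 -102.4]
```

>>> carry_out(linear=[[0,27,-25],[0,28,-26],[0,28,-26],[0,26.5,-25],[0,0,0],[0,0,0],[20,0,0],[30,0,0],[30,0,0],[20,0,0]], yaw=[0,0,0,0,0,0,0,0,0,0], jaw=[45,45,45,45,45,45,45,45,45,45])

```text
time_s: 34.33
tcp_pos: [0.5927, -0.3483, 0.0899]
tool_rot: [0.469, -0.528, 0.469, 0.53]
ft_force: [-1.6, 0.5, -1.3]
width: 0.526
```

Run:
```python
from h import *
plan([.5928,-.3503,.063],96.75)
```

```text
t 34.33 tcp [ 0.5927 -0.3483  0.0899] zang 96.83 tilt 0.19 w 0.526 q6 -2.28 F [-1.6  0.5 -1.3] | turn 0.08 then shift [71.9 -0.  -2.2]
```

>>> carry_out(linear=[[0,0,-1],[15,0,0],[20,0,0],[20,0,0],[12,0,0],[3,0,0],[0,0,0],[0,0,0],[0,0,0],[0,0,0]], yaw=[0,0,0,0,0,0,0,0,0,0], jaw=[45,45,45,45,45,45,45,45,45,45])

```text
time_s: 35.17
tcp_pos: [0.5935, -0.3518, 0.0251]
tool_rot: [-0.47, 0.529, -0.47, -0.528]
ft_force: [0.8, 0.0, -1.1]
width: 0.523
```

>>> carry_out(linear=[[0,0,0],[0,0,0],[0,0,0],[0,0,0],[0,0,0],[0,0,0],[0,0,0],[0,0,0],[0,0,0],[0,0,0]], yaw=[0,0,0,0,0,0,0,0,0,0], jaw=[45,40,35,30,25,20,15,15,15,15])

```text
time_s: 36.0
tcp_pos: [0.5928, -0.3515, 0.0236]
tool_rot: [-0.47, 0.529, -0.47, -0.528]
ft_force: [-0.8, 0.3, 2.4]
width: 0.296
```

Run:
```python
from h import *
plan(S(-80,28,130+20+45),96.75)
```

```text
t 36.00 tcp [ 0.5928 -0.3515  0.0236] zang 96.73 tilt 0.02 w 0.296 q6 -2.28 F [-0.8  0.3  2.4] | turn -0.02 then shift [-126.5   13.7  583.1]
```

>>> carry_out(linear=[[-10,0,0],[-25,0,0],[-30,0,0],[-30,0,0],[-25,0.5,20],[-10,1,38],[0,1,41],[0,1,41],[0,1,41],[0,1,41]], yaw=[0,0,0,0,0,0,0,0,0,0], jaw=[15,15,15,15,15,15,15,15,15,15])

```text
time_s: 36.83
tcp_pos: [0.5604, -0.1298, 0.1538]
tool_rot: [-0.47, 0.528, -0.47, -0.528]
ft_force: [0.5, 0.4, -0.5]
width: 0.291
```

>>> carry_out(linear=[[0,1,41],[0,1,41],[0,1,41],[0,1,41],[0,1,41],[0,1,41],[0,1,41],[0,1,41],[0,0,33],[0,0,0]], yaw=[0,0,0,0,0,0,0,0,0,0], jaw=[15,15,15,15,15,15,15,15,15,15])

```text
time_s: 37.67
tcp_pos: [0.5093, 0.2314, 0.1537]
tool_rot: [0.469, -0.529, 0.468, 0.53]
ft_force: [-0.6, 0.3, -0.7]
width: 0.287
```

```bash
python3 held.py 28
```

```text
collar top at tool x 3.4 -> foot 23.4; collar z -22.6..22.5 y max 22.7
zc -0.1
t 37.72 tcp [0.51   0.2288 0.1536] zang 96.99 tilt 0.02 w 0.291 q6 -1.34 F [-0.1  0.2 -0.4] | turn 0.24 then shift [53.3 -0.3 -2.8]
```

>>> carry_out(linear=[[0,0,-1.5],[15,0,0],[20,0,0],[14,0,0],[4.3,0,0],[0,-10,0],[0,-15,0],[0,-10,0],[0,-5,0],[0,0,0]], yaw=[0.2,0,0,0,0,0,0,0,0,0], jaw=[15,15,15,15,15,15,15,15,15,15])

```text
time_s: 38.55
tcp_pos: [0.5519, 0.228, 0.1005]
tool_rot: [-0.471, 0.527, -0.471, -0.527]
ft_force: [-0.2, 0.3, -0.1]
width: 0.287
```

```bash
python3 held.py 28 32
```

```text
collar top at tool x 3.4 -> foot 23.4; collar z -22.7..22.4 y max 22.5
zc -0.1
t 38.60 tcp [0.5513 0.2282 0.1003] zang 96.45 tilt 0.00 w 0.290 q6 -1.35 F [-0.5  0.3 -0.2] | turn -0.30 then shift [ -0.  -71.4   2.5]
```

>>> carry_out(linear=[[0,0,2.4],[0,-8,0],[0,-8,0],[0,-8,0],[0,-8,0],[0,-8,0],[0,-8,0],[0,-8,0],[0,-5,0],[0,0,0]], yaw=[-0.2,0,0,0,0,0,0,0,0,0], jaw=[15,15,15,15,15,15,15,15,15,15])

```text
time_s: 39.43
tcp_pos: [0.6114, 0.2386, 0.1001]
tool_rot: [0.47, -0.528, 0.47, 0.528]
ft_force: [-0.6, 0.2, -1.3]
width: 0.288
```

>>> carry_out(linear=[[0,-3,0],[0,-2,0],[0,-2,0],[0,-1,0],[0,-1,0],[0,-1,0],[0,-1,0],[0,0,0],[0,0,0],[0,0,0]], yaw=[0,0,0,0,0,0,0,0,0,0], jaw=[15,15,15,15,15,15,15,15,15,15])

```text
time_s: 40.27
tcp_pos: [0.6211, 0.2398, 0.1001]
tool_rot: [0.469, -0.528, 0.471, 0.529]
ft_force: [-6.1, -0.9, 3.1]
width: 0.291
```

Run:
```python
from h import *
plan(S(32,28,100.4+45),96.75)
```

```text
t 40.27 tcp [0.6211 0.2398 0.1001] zang 96.74 tilt 0.16 w 0.291 q6 -1.38 F [-6.1 -0.9  3.1] | turn -0.01 then shift [-0.3 -0.7 -0.7]
```

>>> carry_out(linear=[[1,-0.5,0],[1,0.5,0],[0,0,0],[0,0,0],[0,0,0],[0,0,0],[0,0,0],[0,0,0],[-15,0,0],[-25,0,0]], yaw=[0,0,0,0,0,0,0,0,0,0], jaw=[15,15,22,28,34,40,40,40,40,40])

```text
time_s: 41.1
tcp_pos: [0.6204, 0.2391, 0.1341]
tool_rot: [0.468, -0.527, 0.472, 0.53]
ft_force: [-0.7, -0.1, -1.2]
width: 0.468
```

>>> carry_out(linear=[[-30,0,0],[-30,0,0],[0,12,-20],[0,17,-34],[0,17,-34],[0,17,-34],[0,17,-34],[0,17,-34],[0,17,-34],[0,17,-34]], yaw=[0,0,0,0,0,0,0,0,0,0], jaw=[40,40,40,40,45,45,45,45,45,45])

```text
time_s: 41.93
tcp_pos: [0.5211, -0.0334, 0.1974]
tool_rot: [0.47, -0.528, 0.47, 0.529]
ft_force: [-0.4, -1.4, -0.4]
width: 0.528
```

>>> carry_out(linear=[[0,18,-34],[0,18,-34],[0,18,-34],[0,18,-34],[0,18,-34],[0,18,-34],[0,0,0],[0,0,0],[0,0,0],[0,0,0]], yaw=[0,0,0,0,0,0,0,0,0,0], jaw=[45,45,45,45,45,45,45,45,45,45])

```text
time_s: 42.77
tcp_pos: [0.4393, -0.246, 0.1978]
tool_rot: [0.47, -0.529, 0.469, 0.529]
ft_force: [-0.6, -0.3, 0.1]
width: 0.528
```

```bash
python3 chk.py side scene; python3 look.py wrist w11; python3 vfind.py w w11
python3 - <<'E'
from h import *
plan([.4354,-.2598,.063],96.75)
E
```

```text
side slot 1 64 mid [ 30.9 -85.9] top 170.3
side slot 2 62 mid [ 31.8 -29.1] top 170.6
side slot 3 57 mid [32.5 21.8] top 170.1
41 mid [ 0.3261 -0.2891] size [23. 56.  3.]
179 mid [ 0.3297 -0.4178] size [27. 26. 10.]
66 mid [ 0.3635 -0.2849] size [42. 69.  3.]
103 mid [ 0.4349 -0.2607] size [27. 26.  8.]
118 mid [ 0.4886 -0.3648] size [28. 27.  9.]
scene slot 1 81 mid [ 29.9 -83.5] top 174.4
scene slot 2 82 mid [ 30.5 -29. ] top 174.1
scene slot 3 74 mid [31.2 23.1] top 174.0
66 mid [ 0.3282 -0.4158] size [25. 25. 12.]
64 mid [ 0.4346 -0.2588] size [28. 25. 12.]
72 mid [ 0.4884 -0.3635] size [26. 25. 15.]
794 mid [ 0.3488 -0.2842] size [69. 69.  4.]
964 mid [ 0.3297 -0.4162] size [27. 28. 10.]
555 mid [ 0.4342 -0.2589] size [27. 26. 10.]
539 mid [ 0.4877 -0.363 ] size [27. 27.  9.]
t 42.92 tcp [ 0.4394 -0.246   0.198 ] zang 96.83 tilt 0.01 w 0.530 q6 -2.27 F [ 0.4  0.  -0.4] | turn 0.08 then shift [180.    5.6 -13.3]
```

>>> carry_out(linear=[[0,3,-6],[0,3.4,-6.8],[20,0,0],[30,0,0],[30,0,0],[30,0,0],[30,0,0],[20,0,0],[10,0,0],[5,0,0]], yaw=[0,0,0,0,0,0,0,0,0,0], jaw=[45,45,45,45,45,45,45,45,45,45])

```text
time_s: 43.75
tcp_pos: [0.4332, -0.2603, 0.0215]
tool_rot: [0.47, -0.527, 0.47, 0.529]
ft_force: [0.3, 1.1, -0.3]
width: 0.528
```

Run:
```python
from h import *
plan([.4345,-.2594,.063],96.75)
```

```text
t 43.75 tcp [ 0.4332 -0.2603  0.0215] zang 96.71 tilt 0.15 w 0.528 q6 -2.30 F [ 0.3  1.1 -0.3] | turn -0.04 then shift [ 3.5 -1.4  0.7]
```

>>> carry_out(linear=[[0,-1,0.5],[0,0,0],[0,0,0],[0,0,0],[0,0,0],[0,0,0],[0,0,0],[0,0,0],[0,0,0],[0,0,0]], yaw=[0,0,0,0,0,0,0,0,0,0], jaw=[45,40,35,30,25,20,15,15,15,15])

```text
time_s: 44.58
tcp_pos: [0.4358, -0.2603, 0.0244]
tool_rot: [-0.47, 0.529, -0.47, -0.528]
ft_force: [-0.7, 1.1, 6.2]
width: 0.287
```

Run:
```python
from h import *
plan(S(-80,84,130+20+45),96.75)
```

```text
t 44.58 tcp [ 0.4358 -0.2603  0.0244] zang 96.73 tilt 0.14 w 0.287 q6 -2.30 F [-0.7  1.1  6.2] | turn -0.02 then shift [-126.2 -131.8  529.9]
```

>>> carry_out(linear=[[-10,0,0],[-25,0,0],[-30,0,0],[-30,0,0],[-25,-4,20],[-10,-8,30],[0,-10,40],[0,-10,40],[0,-10,40],[0,-10,40]], yaw=[0,0,0,0,0,0,0,0,0,0], jaw=[15,15,15,15,15,15,15,15,15,15])

```text
time_s: 45.42
tcp_pos: [0.4616, -0.0433, 0.1537]
tool_rot: [-0.47, 0.528, -0.47, -0.528]
ft_force: [1.2, 0.1, -0.9]
width: 0.289
```

>>> carry_out(linear=[[0,-10,40],[0,-10,40],[0,-10,40],[0,-10,40],[0,-10,40],[0,-10,40],[0,-10,40],[0,-10,30],[0,0,10],[0,0,0]], yaw=[0,0,0,0,0,0,0,0,0,0], jaw=[15,15,15,15,15,15,15,15,15,15])

```text
time_s: 46.25
tcp_pos: [0.5032, 0.2841, 0.1528]
tool_rot: [0.469, -0.529, 0.469, 0.53]
ft_force: [-0.8, -0.2, -0.5]
width: 0.293
```

```bash
python3 held.py 84; python3 look.py wrist w12
```

```text
collar top at tool x 4.3 -> foot 24.3; collar z -22.1..22.4 y max 23.7
zc 0.1
t 46.30 tcp [0.5035 0.2824 0.1529] zang 96.83 tilt 0.06 w 0.287 q6 -1.24 F [-0.4 -0.9 -0.8] | turn 0.08 then shift [51.6 -0.5 -0.8]
```

View pics/w12.png

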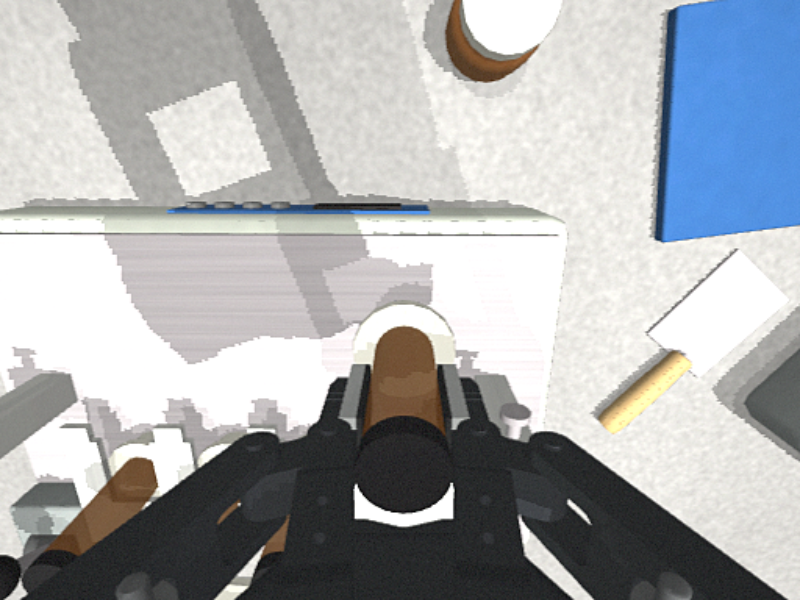

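Vial A is held upright in front of slot 4, and the vials in slots 1 and 2 show at lower left. I'll insert it now.

>>> carry_out(linear=[[0,0,0],[15,0,0],[20,0,0],[14,0,0],[2.6,0,0],[0,-10,0],[0,-15,0],[0,-10,0],[0,-5,0],[0,0,0]], yaw=[0,0,0,0,0,0,0,0,0,0], jaw=[15,15,15,15,15,15,15,15,15,15])

```text
time_s: 47.18
tcp_pos: [0.5447, 0.2859, 0.1022]
tool_rot: [-0.471, 0.528, -0.47, -0.528]
ft_force: [-0.3, 1.4, -0.3]
width: 0.286
```

```bash
python3 held.py 84 32
```

```text
collar top at tool x 4.3 -> foot 24.3; collar z -22.1..22.4 y max 23.7
zc 0.0
t 47.23 tcp [0.5441 0.286  0.102 ] zang 96.66 tilt 0.02 w 0.288 q6 -1.26 F [-0.4 -0.  -0.6] | turn -0.09 then shift [  0.7 -71.8   0.3]
```

>>> carry_out(linear=[[0.3,0,0.2],[0,-8,0],[0,-8,0],[0,-8,0],[0,-8,0],[0,-8,0],[0,-8,0],[0,-8,0],[0,-5,0],[0,0,0]], yaw=[0,0,0,0,0,0,0,0,0,0], jaw=[15,15,15,15,15,15,15,15,15,15])

```text
time_s: 48.07
tcp_pos: [0.6045, 0.294, 0.1012]
tool_rot: [0.47, -0.528, 0.47, 0.528]
ft_force: [-0.5, 0.4, -0.7]
width: 0.291
```

>>> carry_out(linear=[[0,-3,0],[0,-2,0],[0,-2,0],[0,-1,0],[0,-1,0],[0,-1,0],[0,-1,0],[0,-0.5,0],[0,0,0],[0,0,0]], yaw=[0,0,0,0,0,0,0,0,0,0], jaw=[15,15,15,15,15,15,15,15,15,15])

```text
time_s: 48.9
tcp_pos: [0.6157, 0.2954, 0.1012]
tool_rot: [0.47, -0.528, 0.47, 0.528]
ft_force: [0.8, 1.1, -0.6]
width: 0.287
```

Run:
```python
from h import *
plan(S(32,84,101.3+45),96.75)
```

```text
t 48.90 tcp [0.6157 0.2954 0.1012] zang 96.73 tilt 0.01 w 0.287 q6 -1.29 F [ 0.8  1.1 -0.6] | turn -0.02 then shift [-0.1  0.5 -0.6]
```

Not at the slot end yet, as there is no back-force. I'll push another 2 mm.

>>> carry_out(linear=[[0,-1,0],[0,-0.5,0],[0,-0.5,0],[0,-0.5,0],[0,0,0],[0,0,0],[0,0,0],[0,0,0],[0,0,0],[0,0,0]], yaw=[0,0,0,0,0,0,0,0,0,0], jaw=[15,15,15,15,15,15,15,15,15,15])

```text
time_s: 49.73
tcp_pos: [0.6164, 0.2955, 0.1012]
tool_rot: [0.468, -0.528, 0.471, 0.53]
ft_force: [-10.1, -2.5, 3.6]
width: 0.29
```

>>> carry_out(linear=[[1,1,0],[1,0,0],[0,0,0],[0,0,0],[0,0,0],[0,0,0],[0,0,0],[0,0,0],[-15,0,0],[-25,0,0]], yaw=[0,0,0,0,0,0,0,0,0,0], jaw=[15,15,22,28,34,40,40,40,40,40])

```text
time_s: 50.57
tcp_pos: [0.6157, 0.2947, 0.1356]
tool_rot: [0.468, -0.527, 0.472, 0.529]
ft_force: [0.5, 1.1, 0.1]
width: 0.472
```

>>> carry_out(linear=[[-30,0,0],[-30,0,0],[-15,30,-20],[0,30,-30],[0,10,-30],[0,0,0],[0,0,0],[0,0,0],[0,0,0],[0,0,0]], yaw=[0,0,0,0,0,0,0,0,0,0], jaw=[40,40,40,40,40,40,40,40,40,40])

```text
time_s: 51.4
tcp_pos: [0.5577, 0.2094, 0.2137]
tool_rot: [0.469, -0.529, 0.47, 0.529]
ft_force: [-0.4, 0.4, 0.2]
width: 0.469
```

```bash
python3 look.py wrist w13
python3 - <<'E'
from h import *
from m2h import loc
L=loc(np.load("w13_P.npy")).reshape(-1,3)
for k,y0 in enumerate((-84,-28,28,84),1):
    for nm,a,b in(("cap",164,174),("barrel",112,125),("collar",88,98)):
        q=L[(abs(L[:,1]-y0)<26)&(L[:,0]>-40)&(L[:,0]<75)&(L[:,2]>a)&(L[:,2]<b)]
        if len(q)>8: print(k,nm,len(q),"x %.1f..%.1f y %.1f..%.1f z %.1f"%(*np.percentile(q[:,0],[1,99]),*np.percentile(q[:,1],[1,99]),np.percentile(q[:,2],90)))
plan(S(-30,0,250))
E
python3 chk.py side scene
```

```text
1 cap 652 x 17.0..41.4 y -96.0..-70.2 z 171.3
1 barrel 157 x 17.2..34.6 y -92.9..-70.4 z 123.1
1 collar 348 x 7.8..45.5 y -101.2..-70.7 z 96.1
2 cap 325 x 18.2..43.6 y -27.6..-13.7 z 171.3
2 barrel 104 x 17.5..30.0 y -31.6..-14.0 z 123.2
2 collar 367 x 8.3..43.6 y -44.5..-13.0 z 96.1
3 cap 684 x 17.6..43.6 y 12.9..37.3 z 171.3
3 barrel 134 x 17.6..27.3 y 14.1..38.3 z 123.7
3 collar 398 x 8.4..44.6 y 12.4..44.5 z 96.1
4 cap 572 x 17.9..40.9 y 72.2..97.4 z 171.3
4 barrel 145 x 18.2..32.5 y 72.1..94.0 z 123.6
4 collar 353 x 8.7..40.4 y 70.6..101.6 z 96.0
t 51.45 tcp [0.5577 0.2093 0.2137] zang 96.78 tilt 0.03 w 0.467 q6 -1.39 F [ 0.6 -0.1  0.2] | turn 0.00 then shift [ 8.7 -5.3 -5.9]
side slot 1 63 mid [ 31.7 -86.7] top 171.0
side slot 2 62 mid [ 32.1 -29.7] top 170.4
side slot 3 57 mid [31.7 23.5] top 170.2
side slot 4 50 mid [32.5 81.7] top 170.2
182 mid [ 0.3295 -0.4176] size [27. 26.  9.]
42 mid [ 0.3368 -0.3004] size [44. 39.  3.]
18 mid [ 0.3302 -0.2618] size [24. 19.  3.]
18 mid [ 0.3611 -0.257 ] size [21. 13.  3.]
36 mid [ 0.3749 -0.2906] size [21. 52.  3.]
120 mid [ 0.4891 -0.3646] size [28. 26.  9.]
scene slot 1 83 mid [ 29.4 -84. ] top 173.6
scene slot 2 81 mid [ 31.1 -28.3] top 174.5
scene slot 3 76 mid [31.2 25.6] top 174.3
scene slot 4 76 mid [31.  83.7] top 174.2
69 mid [ 0.3295 -0.4163] size [32. 26. 15.]
17 mid [ 0.3198 -0.2742] size [15. 32.  8.]
71 mid [ 0.488  -0.3629] size [27. 25. 12.]
```

View pics/w13.png

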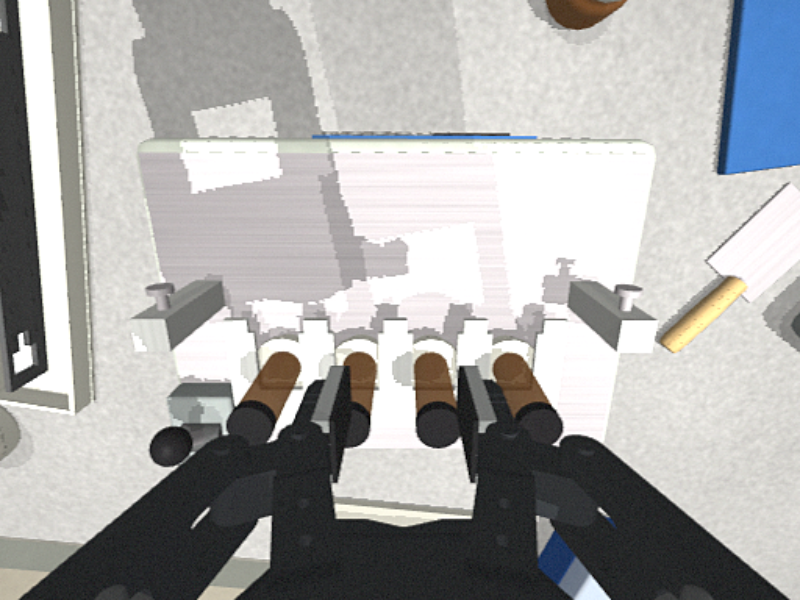

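All four stand upright at 171 mm tops. Slot 1 reads about 1 mm less deep than the others, so I'll nudge it home with shut fingers.

>>> carry_out(linear=[[0,5,-20],[0,5,-35],[0,0,-35],[0,0,0],[0,0,0],[0,0,0],[0,0,0],[0,0,0],[0,0,0],[0,0,0]], yaw=[0,0,0,0,0,0,0,0,0,0], jaw=[30,20,10,0,0,0,0,0,0,0])

```text
time_s: 52.38
tcp_pos: [0.558, 0.1186, 0.2141]
tool_rot: [0.47, -0.529, 0.47, 0.529]
ft_force: [0.3, 1.1, 0.0]
width: -0.002
```

Run:
```python
from h import *
plan(S(-20,-84,132),96.75)
P=cloud("wrist",get_image("wrist")[1]).reshape(-1,3);T=(P-sense()["tcp_pos"])@toolR()*1e3
q=T[(abs(T[:,1])<20)&(abs(T[:,2])<8)&(T[:,0]>-60)&(T[:,0]<0)];print(np.percentile(q,[0,2,98,100],axis=0).round(1))
```

```text
t 52.38 tcp [0.558  0.1186 0.2141] zang 96.78 tilt 0.01 w -0.002 q6 -1.54 F [0.3 1.1 0. ] | turn 0.03 then shift [127.1 -25.6   0.2]
[[-60.  -11.2  -8. ]
 [-59.9  -2.4  -7.6]
 [-27.9  12.    7.5]
 [-25.7  12.3   7.9]]
```

>>> carry_out(linear=[[20,0,0],[30,0,0],[30,0,0],[30,0,0],[17,0,0],[0,-10,0],[0,-15,0],[0,-15,0],[0,-5,0],[0,0,0]], yaw=[0,0,0,0,0,0,0,0,0,0], jaw=[0,0,0,0,0,0,0,0,0,0])

```text
time_s: 53.27
tcp_pos: [0.6033, 0.1234, 0.0869]
tool_rot: [0.47, -0.528, 0.47, 0.529]
ft_force: [-0.8, -0.3, 0.3]
width: 0.001
```

>>> carry_out(linear=[[0,-1,0],[0,-1,0],[0,-1,0],[0,-1,0],[0,-1,0],[0,-0.5,0],[0,0,0],[0,0,0],[0,0,0],[0,0,0]], yaw=[0,0,0,0,0,0,0,0,0,0], jaw=[0,0,0,0,0,0,0,0,0,0])

```text
time_s: 54.1
tcp_pos: [0.6083, 0.1239, 0.0872]
tool_rot: [0.47, -0.528, 0.47, 0.528]
ft_force: [0.9, 0.9, -0.4]
width: -0.003
```

Run:
```python
from h import *
plan(S(8,-84,132),96.75)
```

```text
t 54.10 tcp [0.6083 0.1239 0.0872] zang 96.72 tilt 0.01 w -0.003 q6 -1.55 F [ 0.9  0.9 -0.4] | turn -0.03 then shift [ 0.2 -3.1  0.9]
```

>>> carry_out(linear=[[0,-0.7,0],[0,-0.7,0],[0,-0.7,0],[0,-0.7,0],[0,-0.5,0],[0,0,0],[0,0,0],[0,0,0],[0,0,0],[0,0,0]], yaw=[0,0,0,0,0,0,0,0,0,0], jaw=[0,0,0,0,0,0,0,0,0,0])

```text
time_s: 54.93
tcp_pos: [0.6115, 0.1243, 0.0872]
tool_rot: [0.47, -0.528, 0.47, 0.528]
ft_force: [-0.5, 0.1, 0.1]
width: -0.002
```

>>> carry_out(linear=[[0,-0.5,0],[0,-0.5,0],[0,-0.5,0],[0,0,0],[0,0,0],[0,0,0],[0,0,0],[0,0,0],[0,0,0],[0,0,0]], yaw=[0,0,0,0,0,0,0,0,0,0], jaw=[0,0,0,0,0,0,0,0,0,0])

```text
time_s: 55.77
tcp_pos: [0.6121, 0.1244, 0.0872]
tool_rot: [0.469, -0.528, 0.47, 0.529]
ft_force: [-6.7, -0.8, 4.2]
width: -0.0
```

```bash
python3 look.py wrist w14
python3 - <<'E'
from h import *
from m2h import loc
plan(S(10,-84,132),96.75)
L=loc(np.load("w14_P.npy")).reshape(-1,3)
for k,y0 in enumerate((-84,-28,28,84),1):
    for nm,a,b in(("cap",164,174),("barrel",112,125),("collar",88,98)):
        q=L[(abs(L[:,1]-y0)<26)&(L[:,0]>-40)&(L[:,0]<75)&(L[:,2]>a)&(L[:,2]<b)]
        if len(q)>8: print(k,nm,len(q),"x %.1f..%.1f y %.1f..%.1f z %.1f"%(*np.percentile(q[:,0],[1,99]),*np.percentile(q[:,1],[1,99]),np.percentile(q[:,2],90)))
E
```

```text
t 55.82 tcp [0.6121 0.1244 0.0872] zang 96.73 tilt 0.14 w -0.000 q6 -1.55 F [-8.  -1.8  3.9] | turn -0.02 then shift [ 0.2 -1.2  0.8]
1 cap 2160 x -4.3..17.7 y -109.8..-58.1 z 169.5
1 barrel 403 x -3.1..2.1 y -97.9..-72.3 z 124.0
1 collar 144 x 8.2..17.3 y -100.5..-67.6 z 96.7
2 cap 759 x -4.1..17.3 y -53.9..-42.4 z 173.0
2 barrel 533 x 17.6..27.8 y -39.7..-17.9 z 123.8
2 collar 1059 x 8.3..37.9 y -41.1..-9.9 z 96.0
3 cap 1115 x 19.1..39.0 y 11.7..20.0 z 170.9
3 barrel 827 x 17.8..37.9 y 12.5..32.2 z 123.7
3 collar 806 x 8.2..47.2 y 18.4..47.3 z 96.1
4 collar 127 x 9.4..48.8 y 76.3..84.8 z 96.8
```

View pics/w14.png

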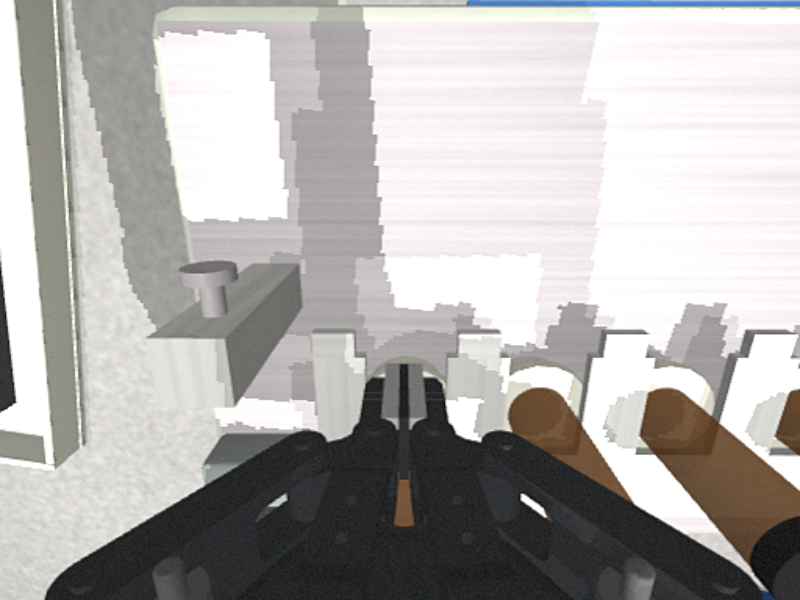

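Solid contact at 7–8 N and the vial only moved 0.6 mm, so slot 1 is home and all four collar fronts agree at x≈8.3 mm. Next is the switch: retreat, rise and go behind the lever.

>>> carry_out(linear=[[0,20,0],[0,20,0],[-30,0,0],[-40,0,0],[-30,0,0],[0,0,-33],[0,0,-33],[0,-20,0],[0,-20,0],[0,-12,0]], yaw=[0,0,0,0,0,0,0,0,0,0], jaw=[0,0,0,0,0,0,0,0,0,0])

```text
time_s: 56.65
tcp_pos: [0.6341, 0.0596, 0.1871]
tool_rot: [-0.47, 0.528, -0.47, -0.528]
ft_force: [-0.5, -0.3, 0.1]
width: -0.001
```

```bash
cat > sw.py <<'E'
from h import *
from m2h import loc
for n in("wrist","side","scene"):
    c=cam(n);L=loc(cloud(n,get_image(n)[1],c)).reshape(-1,3)
    q=L[(L[:,0]>55)&(L[:,0]<135)&(L[:,1]>-172)&(L[:,1]<-128)&(L[:,2]>112)&(L[:,2]<160)]
    for a in(112,122,132,142):
        r=q[(q[:,2]>=a)&(q[:,2]<a+10)]
        if len(r)>4: print(n,a,len(r),"x %.1f..%.1f y %.1f..%.1f"%(*np.percentile(r[:,0],[2,98]),*np.percentile(r[:,1],[2,98])))
plan(S(40,-150,145+17),96.75)
E
python3 sw.py
```

```text
side 112 7 x 73.7..84.5 y -156.2..-151.3
side 132 18 x 55.5..70.6 y -163.6..-146.0
side 142 30 x 55.8..75.0 y -163.4..-141.7
scene 112 25 x 77.1..95.6 y -164.9..-137.4
scene 122 12 x 70.7..80.6 y -155.1..-146.1
scene 132 5 x 59.7..74.9 y -160.0..-150.7
scene 142 30 x 56.6..77.0 y -162.4..-140.5
t 56.80 tcp [0.633  0.0602 0.1866] zang 96.72 tilt 0.02 w -0.002 q6 -1.65 F [-0.3  0.6 -0.3] | turn -0.03 then shift [ 69.6 -18.1   1. ]
```

>>> carry_out(linear=[[25,0,0],[30,0,0],[24,0,0],[5,0,0],[0,0,0],[0,-10,0],[0,-10,0],[0,-8,0],[0,-8,0],[0,-6,0]], yaw=[0,0,0,0,0,0,0,0,0,0], jaw=[0,0,0,0,0,0,0,0,0,0])

```text
time_s: 57.63
tcp_pos: [0.6756, 0.0654, 0.1064]
tool_rot: [-0.471, 0.529, -0.469, -0.528]
ft_force: [-1.8, 0.5, 1.0]
width: 0.002
```

>>> carry_out(linear=[[0,-5,0],[0,-5,0],[0,-5,0],[0,-5,0],[0,-4,0],[0,0,0],[0,0,0],[0,0,0],[0,0,0],[0,0,0]], yaw=[0,0,0,0,0,0,0,0,0,0], jaw=[0,0,0,0,0,0,0,0,0,0])

```text
time_s: 58.47
tcp_pos: [0.6982, 0.068, 0.1032]
tool_rot: [-0.47, 0.528, -0.47, -0.528]
ft_force: [0.6, 0.1, 0.1]
width: 0.004
```

```bash
sed -i 's/^plan.*/plan(S(96,-150,148),96.75)/' sw.py; python3 sw.py
```

```text
wrist 122 37 x 75.8..80.7 y -158.2..-144.3
wrist 132 415 x 75.7..80.8 y -163.8..-138.5
wrist 142 536 x 75.7..81.0 y -164.1..-138.1
side 112 8 x 93.8..101.4 y -156.3..-150.6
side 122 9 x 77.7..102.5 y -160.1..-147.3
side 132 32 x 76.8..114.5 y -166.5..-141.2
side 142 35 x 75.5..118.3 y -166.7..-141.3
scene 112 9 x 84.9..102.3 y -165.6..-152.2
scene 122 7 x 92.4..99.9 y -155.9..-152.2
scene 132 17 x 82.3..119.6 y -163.6..-152.3
scene 142 46 x 92.6..122.8 y -162.9..-138.1
t 58.62 tcp [0.6982 0.068  0.1033] zang 96.72 tilt 0.01 w 0.002 q6 -1.64 F [ 0.1 -0.  -0.4] | turn -0.03 then shift [ 0.3 -8.3  0.9]
```

>>> carry_out(linear=[[0,-1.5,0],[0,-1.5,0],[0,-1,0],[0,-1,0],[0,-1,0],[0,0,0],[0,0,0],[0,0,0],[0,0,0],[0,0,0]], yaw=[0,0,0,0,0,0,0,0,0,0], jaw=[0,0,0,0,0,0,0,0,0,0])

```text
time_s: 59.45
tcp_pos: [0.7006, 0.0683, 0.1029]
tool_rot: [0.467, -0.526, 0.473, 0.531]
ft_force: [-22.2, -2.0, 6.9]
width: -0.0
```

The lever is at its stop (22 N). I'll back off, rise clear and check everything.

>>> carry_out(linear=[[0,5,0],[0,15,0],[0,20,0],[-30,0,0],[-40,0,0],[-40,0,0],[0,0,-30],[0,0,-40],[0,0,-40],[0,0,0]], yaw=[0,0,0,0,0,0,0,0,0,0], jaw=[0,0,0,0,0,0,0,0,0,0])

```text
time_s: 60.28
tcp_pos: [0.6776, -0.0524, 0.2129]
tool_rot: [-0.471, 0.527, -0.472, -0.526]
ft_force: [0.1, 0.3, -0.9]
width: -0.001
```

```bash
python3 sw.py; python3 chk.py side scene; python3 look.py side s15; python3 look.py scene s16
python3 - <<'E'
import cv2,numpy as np
a=cv2.imread("pics/s15.png");b=cv2.imread("pics/s16.png")
b=b[150:500,150:650]; a=a[150:500,150:650]
cv2.imwrite("pics/fin.png",cv2.resize(np.vstack([a,b]),(430,600)) if 0 else np.hstack([cv2.resize(a,(400,280)),cv2.resize(b,(400,280))]))
cv2.imwrite("pics/fina.png",cv2.resize(a,(800,560)))
E
```

```text
wrist 112 89 x 91.5..100.9 y -155.2..-146.5
wrist 122 97 x 97.5..105.9 y -155.1..-146.5
wrist 132 72 x 100.2..115.2 y -163.1..-145.0
wrist 142 384 x 100.6..121.4 y -162.5..-141.0
side 112 13 x 94.0..104.0 y -156.4..-147.8
side 122 10 x 100.2..110.0 y -155.4..-149.5
side 132 17 x 102.3..114.2 y -164.4..-143.2
side 142 28 x 101.9..118.4 y -164.4..-144.7
scene 112 17 x 82.9..101.5 y -161.3..-139.3
scene 132 7 x 108.7..124.3 y -162.1..-150.8
scene 142 39 x 103.9..123.7 y -162.7..-139.4
t 60.43 tcp [ 0.6774 -0.0453  0.213 ] zang 96.68 tilt 0.03 w -0.008 q6 -1.81 F [ 0.6 -0.1 -0.6] | turn -0.07 then shift [110.  -42.3 111. ]
side slot 1 64 mid [ 30.4 -85.7] top 170.4
side slot 2 63 mid [ 30.9 -30.3] top 170.5
side slot 3 60 mid [30.8 22.9] top 170.6
side slot 4 53 mid [32.4 81.8] top 170.3
177 mid [ 0.3298 -0.4175] size [28. 27.  9.]
121 mid [ 0.3497 -0.2854] size [69. 69.  3.]
117 mid [ 0.4886 -0.3642] size [27. 27.  9.]
scene slot 1 82 mid [ 29.5 -85.3] top 173.6
scene slot 2 81 mid [ 30.4 -27.1] top 174.1
scene slot 3 77 mid [31.2 25.7] top 174.0
scene slot 4 76 mid [30.2 84.2] top 173.7
69 mid [ 0.3296 -0.4163] size [30. 26. 14.]
74 mid [ 0.488  -0.3631] size [28. 25. 15.]
```

View pics/fina.png

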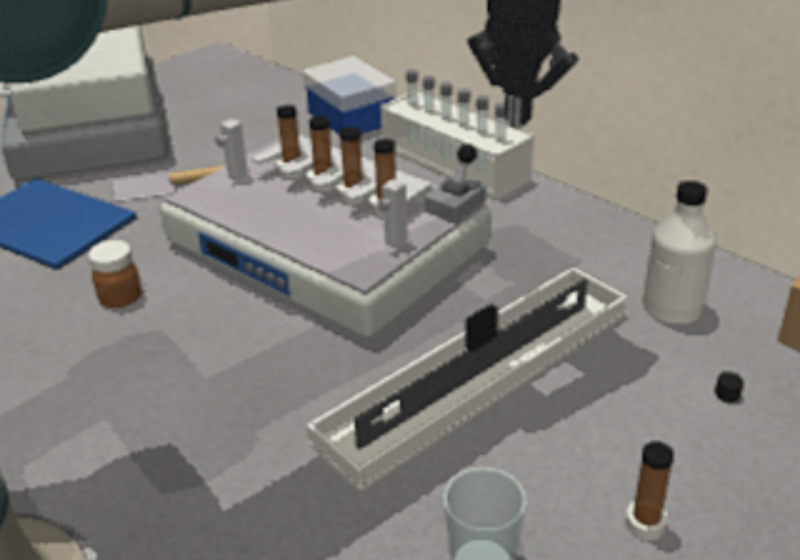

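```bash
python3 -c "
from bench import *
print(hand_in())"
```

```text
the job is handed in; nothing more can be done
None
```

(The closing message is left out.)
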